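# Photograph the lantern from all four sides

### The arm

A 6-joint arm with a two-finger parallel gripper is mounted at the origin on the work surface. World frame = base frame: x ahead of the robot, y to its left, z up, the work surface at z = 0. Lengths are in m, angles in rad, forces in N, time in s.
With the tool pointing down it reaches from about 0.275 to 0.75 m from the base axis. Payload 10.2 kg.
Tool frame: the origin (TCP) lies at the very end of the fingers, on their centre line; the grasp point (between the pads) lies 19 mm behind it; z points along the fingers, y is the line along which they close (so a half turn about z gives the same grasp; the last joint's range is limited). The gripper opens to 85 mm and grips with 20 to 120 N. Pads are 22 mm wide; open, the fingers measure 114 mm over their backs; the gripper's body (76 mm by 85 mm) begins 54 mm behind the grasp point. The pads swing forward as they close: fully open they stand 13 mm farther back than shut.
Start: joints at [0.886, 0.313, 1.498, -0, 1.331, -0.223], TCP at [0.234, 0.47, 0.199] pointing down, gripper open.
Joint ranges: [-2.94, 2.94], [-0.97, 2.17], [0.19, 2.56], [-1.23, 4.37], [0.02, 3.11], [-2.88, 2.88]. Speed limits (rad/s): [2.39, 2.39, 3.01, 3.14, 3.14, 3.14].

### API

Orientations are given as a unit quaternion [x, y, z, w].
In Python, from cell import bot gives the robot as it stands.
- The arm moves only by the tool send_rows, never from a script. Its argument "commands" is a list of rows, each an object with "hand": the finger opening in cm, from 0 to 8.54; "delta_pos": the shift along the tool's x, y, z in cm, a list of three; "rotation": the turn, a rotation vector about the tool's x, y, z in degrees, a list of three. A call has 1 to 10 rows; each row is the pose to reach, as a shift and turn from the pose commanded when the call began, along the tool's axes at that moment; what a row does not reach only later rows make up. A row lasts 1/12 s, in which the tool goes at most 41.7 mm and 7.16 degrees, less where a joint would pass 70% of its speed; a pose out of reach is approached as far as the arm can. A call with a gripper value outside its range is refused whole. The fingers move at their own pace and stop on an object; the grip force is fixed at half the most. Time passes only in rows, so rows that repeat a pose let the fingers close. It gives the time, the measured TCP pose, the force, the opening and the grip force at its end, in the units of the state.
- bot.state(): the state, without advancing time (a new reading comes with each control period).
- bot.read_camera(name): name is "scene" or "side" or "wrist"; returns (picture, depth): 400x640x3 uint8, red, green, blue; 400x640 float32, m along the optical axis (not along the pixel's ray), 0 where there is no reading.
- bot.camera_info(name): a dict with "fovy" (degrees; the focal length in pixels is half the picture's height over the tangent of half this angle, whatever the lens; pixels are square), "cx", "cy" (the principal point, pixels), "T" (4x4, takes a point from camera to world coordinates). Camera axes: x right, y down, z forward; pixel columns grow to the right and rows downward; lengths in m; the calibration is good to about 2 mm. The wrist camera is an equidistant fisheye: a pixel r from the principal point sees the ray r / f radians off the axis. A picture is of the moment at which its call begins: read the wrist's pose just before it. camera_info takes no time and is no camera call; for the wrist camera it gives the pose at the moment of the call.
- bot.hand_in(): hands the job in; it is judged then, once.
The state is a dict: "clock": time; "q": joint angles; "qvel": joint speeds; "joint_efforts": joint torques, N m; "eef_pos": TCP position; "eef_rot": TCP orientation; "ft_force": force on the tool from outside, world axes, zero at the start; "torque": the same for the moment, N m; "opening": finger opening in m; "grip_force": force on a finger pad.
Only numpy, scipy, OpenCV 4.12 (cv2) and the standard library are available. Lean on these libraries where they do the work, as an engineer would, in place of code of your own. Each camera call takes 0.05 s, during which the arm holds its last target. There are 200 camera calls.

### The job

The hall lantern is being sold online: turn the phone on the little photo stand back against its stop, so that its camera looks at the white panel. Then lift the lantern by its top knob and hold it upright between phone and panel, its glass body level with the lens and centred on it, about 15 cm away: show the camera the door side squarely for about a second, then turn the lantern anticlockwise (seen from above) a quarter turn at a time to show each of the other three sides in the same way. Finally set it down gently in the middle of the round cork mat, leaving the phone as it is and the other things nearby where they stand.

Things in the scene. Friction and masses are not known exactly. Their poses are not given: they have to be found in the camera images.
- lantern: The lantern, 0.3 kg, dark steel and glass with a white candle in it, 64 mm square, 144 mm high. Origin: centre of its underside; z up. The door (its -x side) has a sheet-metal lower half, cross bars and a canopy that sticks out 17 mm at 84 mm height; the other sides (+y, +x, -y) are plain glass, 29 mm from the axis. Starts upright, the door pointing anywhere.
- lantern_mid (a point): The lantern's middle, on its axis 45 mm above its underside; level with the middle of the sides.
- lantern_knob (a point): Where to hold the lantern: on its axis, 130 mm above its underside, in the middle of its round upright knob (26 mm diameter, from 115 to 141 mm, with an empty 14 mm neck and then a sloping roof below it from 106 mm down). It can be taken from above at any yaw.
- phone (a joint): Angle of the swivelling phone holder about its vertical axis, rad. 0: at its stop, the lens looks straight along the board at the white panel. Grows anticlockwise seen from above, up to 1.6; starts turned away by 0.6 to 1.3. Light friction (about 0.06 N m), stays where it is left.
- phone_top (a point): Middle of the phone's top edge, 187 mm above the table, on the swivel axis. The phone stands upright, 72 mm wide and 10 mm thick, and is fixed in its holder; pinch it across its thickness (along this point's x) from above. Axes: x the way the lens looks, z up.
- lens (a point): The phone's round camera lens (26 mm), 57 mm below the phone's top edge, 8 mm in front of the swivel axis, 130 mm above the table. Axes: x the way the lens looks, z up.
- stand: The fixed photo stand: a plywood board 120 x 360 x 12 mm; along its y axis, the phone holder is 125 mm from its centre at +y, and at the -y end (172 mm from the centre) stands a white panel 120 mm wide, its top 122 mm above the table. Origin: centre of the underside, z up.
- mat: The round cork mat, fixed, 116 mm across, 3 mm thick. Origin: centre of its underside, on the table.
- plant: Bystander, leave alone: succulent in a round terracotta pot, 90 mm across and 62 mm high (leaves to about 95 mm). Origin: centre of its underside.
- polish_tin: Bystander, leave alone: flat round steel tin, 66 mm across, 26 mm high. Origin: centre of its underside.
- keys: Bystander, leave alone: black key fob with two flat keys, about 120 mm long, 12 mm high. Origin: centre of its underside.
- care_spray: Bystander, leave alone: upright spray can, 48 mm across, 150 mm high. Origin: centre of its underside.
- parcel: Bystander, leave alone: small cardboard parcel, 160 x 110 x 60 mm. Origin: centre of its underside.
Not all that is in view belongs to the job. There is more than one size of the lantern; the one meant has the size given above. Of the things that look like the mat, the middle-sized one is meant.

How it is judged:
On the way, in this order (a step that is already met when the one before it is completed fails the run):
1. the phone has been turned back to its stop, facing the white panel (within 0.06 rad) (value of joint phone below 0.06 rad), for 0.2 s.
2. the lantern's door side is held still before the lens: upright and square to it (within 0.2 rad), its middle within 30 mm of the lens axis and 90 to 210 mm from the lens (x of lens in the frame of lantern between -0.21 and -0.09 m and angle between the x axis of lantern and the x axis of lens, either way round below 0.2 rad and y of lantern_mid in the frame of lens between -0.03 and 0.03 m and z of lantern_mid in the frame of lens between -0.03 and 0.03 m and x of lantern_mid in the frame of lens above 0.05 m and angle between lantern's own z axis and vertical below 0.2 rad and value of joint phone below 0.08 rad and linear speed of lantern below 0.06 m/s and angular speed of lantern below 0.4 rad/s), for 0.5 s.
3. the lantern's second side is held still before the lens: upright and square to it (within 0.2 rad), its middle within 30 mm of the lens axis and 90 to 210 mm from the lens (y of lens in the frame of lantern between 0.09 and 0.21 m and angle between the y axis of lantern and the x axis of lens, either way round below 0.2 rad and y of lantern_mid in the frame of lens between -0.03 and 0.03 m and z of lantern_mid in the frame of lens between -0.03 and 0.03 m and x of lantern_mid in the frame of lens above 0.05 m and angle between lantern's own z axis and vertical below 0.2 rad and value of joint phone below 0.08 rad and linear speed of lantern below 0.06 m/s and angular speed of lantern below 0.4 rad/s), for 0.5 s.
4. the lantern's back (opposite the door) is held still before the lens: upright and square to it (within 0.2 rad), its middle within 30 mm of the lens axis and 90 to 210 mm from the lens (x of lens in the frame of lantern between 0.09 and 0.21 m and angle between the x axis of lantern and the x axis of lens, either way round below 0.2 rad and y of lantern_mid in the frame of lens between -0.03 and 0.03 m and z of lantern_mid in the frame of lens between -0.03 and 0.03 m and x of lantern_mid in the frame of lens above 0.05 m and angle between lantern's own z axis and vertical below 0.2 rad and value of joint phone below 0.08 rad and linear speed of lantern below 0.06 m/s and angular speed of lantern below 0.4 rad/s), for 0.5 s.
5. the lantern's fourth side is held still before the lens: upright and square to it (within 0.2 rad), its middle within 30 mm of the lens axis and 90 to 210 mm from the lens (y of lens in the frame of lantern between -0.21 and -0.09 m and angle between the y axis of lantern and the x axis of lens, either way round below 0.2 rad and y of lantern_mid in the frame of lens between -0.03 and 0.03 m and z of lantern_mid in the frame of lens between -0.03 and 0.03 m and x of lantern_mid in the frame of lens above 0.05 m and angle between lantern's own z axis and vertical below 0.2 rad and value of joint phone below 0.08 rad and linear speed of lantern below 0.06 m/s and angular speed of lantern below 0.4 rad/s), for 0.5 s.
At the end, for the whole second after the job is handed in: The lantern stands upright (within 0.08 rad) and at rest on the cork mat, its centre within 20 mm of the mat's, and the phone is still at its stop (within 0.1 rad) (horizontal distance between lantern and mat below 0.02 m and z of lantern in the frame of mat between -0.001 and 0.008 m and angle between lantern's own z axis and vertical below 0.08 rad and linear speed of lantern below 0.02 m/s and value of joint phone below 0.1 rad); the robot touches nothing.
It fails at once if one of the bystanders is pushed more than 30 mm (distance of any of plant, polish_tin, keys, care_spray, parcel from where it was at the start of the episode above 0.03 m).
It fails at once if the lantern is tipped over (more than 0.6 rad) (angle between lantern's own z axis and vertical above 0.6 rad).
It fails at once if the lantern is dropped or slammed onto the mat (moving faster than 0.4 m/s within 30 mm of it) (horizontal distance between lantern and mat below 0.06 m and height (world z) of lantern below 0.033 m and linear speed of lantern above 0.4 m/s).
It also fails if it takes over 72 s, if anything falls off the work surface, if the arm or the gripper's body presses on something with over 40 N, if the wrist force passes 120 N, or if a joint passes its speed limit or range.

## Working session

There is one attempt and no reset: what is moved stays moved. The work goes in short steps, Python scripts to look and compute and a tool call to move; the robot and the scene stay as the last step left them, time stands still between calls to the robot, and variables do not carry over. Pictures are saved under pics/ and viewed, at most 10 in all, crops included, and the job is handed in when it is done.

Besides the shell and the picture viewer there is one more tool, called after ">>>" in YAML: its name, and indented under it one key for each argument. send_rows: Moves the arm, as the interface text tells. Its arguments: {"type":"object","properties":{"commands":{"type":"array","items":{"type":"object","properties":{"hand":{"type":"number"},"delta_pos":{"type":"array","items":{"type":"number"}},"rotation":{"type":"array","items":{"type":"number"}}}}}},"required":["commands"]}

```bash
mkdir -p pics
cat > h.py <<'E'
import numpy as np, cv2
from cell import bot
def cam(n):
    i=bot.camera_info(n); p,d=bot.read_camera(n); np.savez(f'{n}.npz',p=p,d=d,T=i['T'],f=200/np.tan(np.radians(i['fovy']/2)),cx=i['cx'],cy=i['cy']); return load(n)
def load(n):
    z=np.load(f'{n}.npz'); return {k:z[k] for k in z}
def cloud(c):
    v,u=np.mgrid[:400,:640]; d=c['d']
    P=np.stack([(u-c['cx'])/c['f']*d,(v-c['cy'])/c['f']*d,d],-1)
    W=P@c['T'][:3,:3].T+c['T'][:3,3]; W[d<=0]=np.nan; return W
E
python3 - <<'E'
from h import *
a=cam('scene');b=cam('side')
for n,c in(('scene',a),('side',b)):
    cv2.imwrite(f'pics/{n}.png',c['p'][:,:,::-1]); print(n,c['f'],c['cx'],c['cy'],c['T'].round(3).tolist())
s=bot.state();print({k:np.round(v,3).tolist() for k,v in s.items()})
E
```

```text
scene 480.31387840817183 326.14411251912355 204.69127039675726 [[0.16, 0.661, -0.733, 1.603], [0.987, -0.096, 0.129, -0.158], [0.015, -0.744, -0.668, 1.158], [0.0, 0.0, 0.0, 1.0]]
side 410.63413491322444 318.61610049997086 199.97109505626034 [[0.825, -0.412, 0.386, 0.037], [-0.565, -0.602, 0.565, -0.61], [-0.0, -0.685, -0.729, 0.987], [0.0, 0.0, 0.0, 1.0]]
{'clock': 0.1, 'q': [0.886, 0.313, 1.498, -0.0, 1.331, -0.223], 'qvel': [-0.001, -0.002, -0.003, -0.001, -0.001, 0.001], 'joint_efforts': [0.004, -41.29, -26.014, -0.0, 0.003, 0.0], 'eef_pos': [0.234, 0.47, 0.199], 'eef_rot': [0.229, 0.973, -0.001, -0.0], 'ft_force': [0.256, -1.011, -0.303], 'torque': [0.019, 0.016, 0.02], 'grip_force': 0.0, 'opening': 0.085}
```

View pics/scene.png

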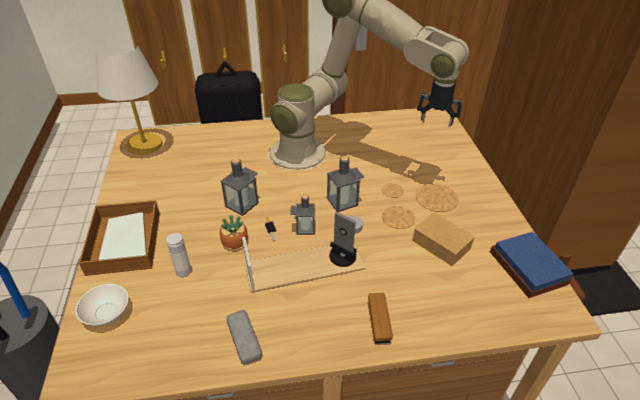

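View pics/side.png

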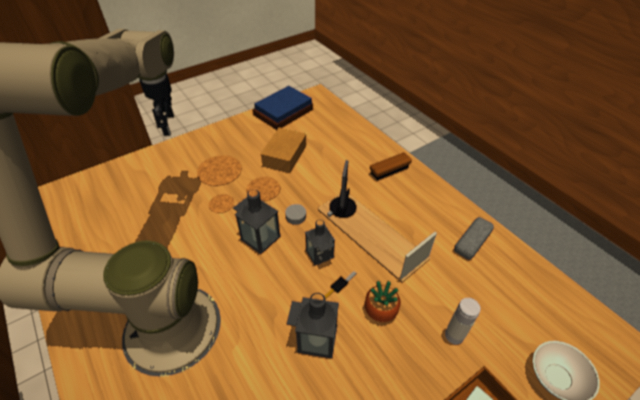

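Scene view: lanterns at (240,187), (344,184) and (305,216). Mats at (393,190), (398,217) and (437,197); phone at (343,240), panel at (248,265). In the side view the same lanterns are at (317,325), (258,222) and (320,243). Next I measure sizes to choose between them.

Run:
```python
from h import *
a=load('scene');b=load('side');A=cloud(a);B=cloud(b)
def rep(n,W,c,box,zmin,zmax):
    x0,y0,x1,y1=box; w=W[y0:y1,x0:x1].reshape(-1,3); w=w[(w[:,2]>zmin)&(w[:,2]<zmax)]
    if len(w)==0: print(n,'none');return
    print(n,len(w),'min',w.min(0).round(3),'max',w.max(0).round(3),'med',np.median(w,0).round(3)); return w
rep('L1 scene',A,a,(215,155,262,215),.02,.4);rep('L2 scene',A,a,(326,152,362,210),.02,.4);rep('L3 scene',A,a,(290,193,318,236),.02,.4)
rep('L1 side',B,b,(285,290,342,360),.02,.4);rep('L2 side',B,b,(235,188,282,250),.02,.4);w=rep('L3 side',B,b,(302,220,338,266),.02,.4)
rep('phone sc',A,a,(330,205,358,250),.06,.3);rep('phone sd',B,b,(335,155,355,200),.06,.3)
rep('panel',A,a,(240,235,258,290),.03,.2);rep('panel sd',B,b,(398,230,440,280),.03,.2)
# mats by colour
for n,c,W in(('sc',a,A),('sd',b,B)):
    hsv=cv2.cvtColor(c['p'],cv2.COLOR_RGB2HSV)
    boxes={'sc':[(380,180,405,198),(380,205,416,230),(413,183,460,212)],'sd':[(207,192,236,214),(246,175,283,200),(195,153,245,187)]}[n]
    for bx in boxes:
        x0,y0,x1,y1=bx; print(n,bx,'edge hsv',hsv[y0+1,x0+1],'mid hsv',hsv[(y0+y1)//2,(x0+x1)//2], 'z',W[(y0+y1)//2,(x0+x1)//2].round(4))
crop=lambda c,x0,y0,x1,y1,s:cv2.resize(c['p'][y0:y1,x0:x1,::-1],None,fx=s,fy=s,interpolation=cv2.INTER_CUBIC)
im1=crop(a,280,150,370,275,4);im2=crop(b,230,150,445,300,2)
h=500
cv2.imwrite('pics/c1.png',np.hstack([cv2.resize(im1,(360,h)),cv2.resize(im2,(430,300)) if 0 else cv2.copyMakeBorder(cv2.resize(im2,(430,300)),0,h-300,0,0,cv2.BORDER_CONSTANT)]))
```

```text
L1 scene 1299 min [ 0.226 -0.295  0.02 ] max [ 0.353 -0.169  0.202] med [ 0.308 -0.231  0.107]
L2 scene 1221 min [0.28  0.072 0.02 ] max [0.385 0.189 0.201] med [0.352 0.121 0.108]
L3 scene 624 min [ 0.407 -0.072  0.02 ] max [0.48  0.009 0.147] med [ 0.463 -0.029  0.087]
L1 side 2259 min [ 0.221 -0.297  0.02 ] max [ 0.349 -0.17   0.201] med [ 0.273 -0.248  0.12 ]
L2 side 1724 min [0.272 0.069 0.02 ] max [0.379 0.197 0.199] med [0.313 0.104 0.118]
L3 side 835 min [ 0.404 -0.076  0.02 ] max [0.474 0.011 0.147] med [ 0.429 -0.039  0.087]
phone sc 706 min [0.572 0.04  0.06 ] max [0.631 0.113 0.193] med [0.604 0.074 0.131]
phone sd 252 min [0.568 0.045 0.062] max [0.634 0.103 0.193] med [0.587 0.061 0.143]
panel 218 min [ 0.486 -0.244  0.03 ] max [ 0.695 -0.209  0.128] med [ 0.643 -0.219  0.099]
panel sd 582 min [ 0.568 -0.232  0.03 ] max [ 0.69  -0.211  0.126] med [ 0.623 -0.224  0.089]
sc (380, 180, 405, 198) edge hsv [ 18 128 211] mid hsv [ 16 146 191] z [0.2881 0.3219 0.0059]
sc (380, 205, 416, 230) edge hsv [ 18 129 211] mid hsv [ 17 141 202] z [0.4385 0.3033 0.0053]
sc (413, 183, 460, 212) edge hsv [ 18 126 219] mid hsv [ 16 146 195] z [0.3577 0.4695 0.0079]
sd (207, 192, 236, 214) edge hsv [ 17 177 208] mid hsv [ 14 193 173] z [0.2874 0.3182 0.0059]
sd (246, 175, 283, 200) edge hsv [ 16 182 206] mid hsv [ 15 190 192] z [0.4401 0.3063 0.003 ]
sd (195, 153, 245, 187) edge hsv [ 16 180 200] mid hsv [ 15 193 180] z [0.3538 0.4694 0.0021]
```

View pics/c1.png

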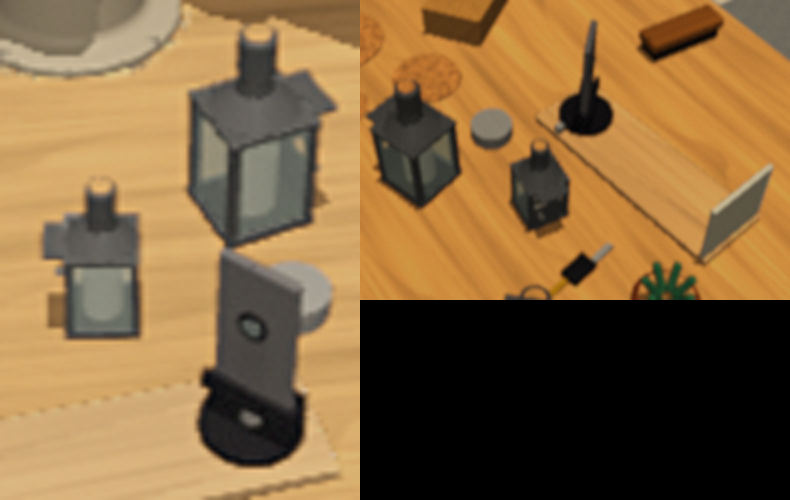

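Choices: the small lantern at scene (305,216), whose measured height of about 0.147 fits 144 mm (the others are about 0.20), and the mat at (398,217), which is middle-sized. The crop confirms the lantern's canopy and door point to the scene image's left (about -y) and the phone's lens faces the scene camera. Next come the exact poses.

Run:
```python
from h import *
from scipy.optimize import least_squares
a=load('scene');b=load('side')
def pts(c,box):
    W=cloud(c);x0,y0,x1,y1=box;w=W[y0:y1,x0:x1].reshape(-1,3);return w[~np.isnan(w[:,0])]
def rect(n,w):
    r=cv2.minAreaRect((w[:,:2]*1000).astype(np.float32));print(n,len(w),[np.round(x,1) for x in r]);return r
for n,c,bx in(('sc',a,(290,193,318,236)),('sd',b,(302,220,338,266))):
    w=pts(c,bx)
    k=w[w[:,2]>.122]
    f=least_squares(lambda p:np.hypot(k[:,0]-p[0],k[:,1]-p[1])[k[:,2]<.139]-.013,k[:,:2].mean(0),loss='soft_l1',f_scale=.002)
    print(n,'knob',f.x.round(4),'top',np.percentile(k[:,2],95).round(4),'rms',f.cost, 'bbox mid',((k.min(0)+k.max(0))/2).round(4))
    rect('body<.075',w[(w[:,2]>.02)&(w[:,2]<.075)])
    cn=w[(w[:,2]>.078)&(w[:,2]<.105)];rect('canopy/roof',cn)
    d=np.hypot(*(cn[:,:2]-f.x).T);far=cn[d>.044];print(' far dir',np.degrees(np.arctan2(*(far[:,:2]-f.x).mean(0)[::-1])).round(1),len(far))
for n,c,bx in(('sc',a,(328,205,360,255)),('sd',b,(335,155,357,200))):
    w=pts(c,bx);w=w[(w[:,2]>.1)];rect('phone '+n,w)
    m,C=w[:,:2].mean(0),np.cov(w[:,:2].T);v=np.linalg.eigh(C)[1][:,1];print('  mean',m.round(4),'width ang',np.degrees(np.arctan2(v[1],v[0])).round(1),'top',np.percentile(w[:,2],98).round(4))
w=np.vstack([pts(a,(238,230,262,292)),pts(b,(396,225,442,282))]);w=w[(w[:,2]>.04)&(w[:,2]<.13)&(w[:,1]<-.19)];rect('panel',w)
w=pts(b,(398,230,440,280));w=w[(w[:,2]>.04)];rect('panel sd',w)
# board via height in scene
W=cloud(a)[225:295,240:370].reshape(-1,3);w=W[(W[:,2]>.010)&(W[:,2]<.017)];rect('board',w)
# mats
for n,c,bx in(('sc',a,(375,200,420,234)),('sd',b,(240,172,290,205))):
    x0,y0,x1,y1=bx;hsv=cv2.cvtColor(c['p'],cv2.COLOR_RGB2HSV)[y0:y1,x0:x1].astype(int)
    m=((hsv[:,:,0]<=(17 if n=='sc' else 15))&(hsv[:,:,2]<(207 if n=='sc' else 203))).astype(np.uint8)
    m=cv2.morphologyEx(cv2.morphologyEx(m,cv2.MORPH_CLOSE,np.ones((3,3))),cv2.MORPH_OPEN,np.ones((5,5)))
    ct=max(cv2.findContours(m,0,2)[0],key=cv2.contourArea)[:,0]+[x0,y0]
    R=np.c_[(ct[:,0]-c['cx'])/c['f'],(ct[:,1]-c['cy'])/c['f'],np.ones(len(ct))]@c['T'][:3,:3].T;o=c['T'][:3,3]
    g=(o+R*((.003-o[2])/R[:,2])[:,None])[:,:2]
    print('mat',n,[np.round(x,4) for x in cv2.minEnclosingCircle((g*1).astype(np.float32))],rect('m',np.c_[g,g[:,0]]))
```

```text
sc knob [ 0.4403 -0.0227] top 0.1463 rms 6.113107250956164e-05 bbox mid [ 0.444  -0.0232  0.1346]
body<.075 226 [array([460.1, -39.1]), array([83.6, 41.9]), np.float64(47.9)]
canopy/roof 298 [array([441.6, -31.7]), array([78.1, 68.2]), np.float64(85.6)]
 far dir -88.1 29
sd knob [ 0.4405 -0.0243] top 0.1454 rms 1.2345904582532699e-05 bbox mid [ 0.44   -0.0258  0.1347]
body<.075 278 [array([427.9, -37.8]), array([52.8, 86.6]), np.float64(46.9)]
canopy/roof 449 [array([439.3, -33.6]), array([81.5, 65.7]), np.float64(81.5)]
 far dir -100.6 44
phone sc 493 [array([601.2,  74.1]), array([75.5, 16.8]), np.float64(47.5)]
  mean [0.6036 0.0748] width ang 45.8 top 0.1896
phone sd 185 [array([597.4,  72.5]), array([73.6, 14. ]), np.float64(44.2)]
  mean [0.5872 0.0623] width ang -137.4 top 0.1896
panel 774 [array([ 584.2, -229.9]), array([221.9,  32.6]), np.float64(2.5)]
panel sd 533 [array([ 628.7, -221.4]), array([122.8,  10.2]), np.float64(6.1)]
board 2429 [array([575.9, -50.3]), array([406.6, 281.6]), np.float64(81.6)]
m 46 [array([417.5, 298.1]), array([131.8, 145.1]), np.float64(81.8)]
mat sc [array([0.411 , 0.2937]), np.float64(0.089)] ((417.4626159667969, 298.11669921875), (131.7589874267578, 145.1069793701172), 81.79840087890625)
m 45 [array([432.7, 299. ]), array([132.6, 114.6]), np.float64(62.5)]
mat sd [array([0.4202, 0.3039]), np.float64(0.0716)] ((432.6603088378906, 299.02191162109375), (132.5634307861328, 114.57980346679688), 62.52952194213867)
```

```bash
cat >> h.py <<'E'
from scipy.spatial.transform import Rotation as Ro
def go(x,y,z,yaw):
    "delta (tool cm) and turn (deg about tool z) to TCP x,y,z with tool y at yaw deg"
    s=bot.state();R=Ro.from_quat(s['eef_rot']);M=R.as_matrix();c=np.degrees(np.arctan2(M[1,1],M[0,1]))
    d=(M.T@(np.array([x,y,z])-s['eef_pos']))*100
    G=np.array([[-np.sin(np.radians(yaw)),np.cos(np.radians(yaw)),0],[np.cos(np.radians(yaw)),np.sin(np.radians(yaw)),0],[0,0,-1]]).T
    rv=np.degrees((R.inv()*Ro.from_matrix(G)).as_rotvec())
    print('delta_cm',d.round(2),'rotvec',rv.round(2),'yaw now',c.round(1),'pos',np.round(s['eef_pos'],4),'q6',np.degrees(s['q'][5]).round(1),'t',s['clock'])
E
python3 -c "
from h import *
go(.5995,.0735,.30,135)"
```

```text
delta_cm [-50.4  -19.2  -10.14] rotvec [-5.000e-02 -5.000e-02 -7.146e+01] yaw now 63.5 pos [0.2338 0.4698 0.1985] q6 -12.8 t 0.1
```

>>> send_rows:
  commands:
    - {"hand":8.5,"delta_pos":[-4,-1.5,-2],"rotation":[0,0,-5]}
    - {"hand":8.5,"delta_pos":[-8,-3,-4],"rotation":[0,0,-10]}
    - {"hand":8.5,"delta_pos":[-12,-4.5,-6],"rotation":[0,0,-15]}
    - {"hand":8.5,"delta_pos":[-16,-6,-8],"rotation":[0,0,-20]}
    - {"hand":8.5,"delta_pos":[-19.5,-7.4,-10.1],"rotation":[0,0,-27]}
    - {"hand":8.5,"delta_pos":[-23,-8.8,-10.1],"rotation":[0,0,-34]}
    - {"hand":8.5,"delta_pos":[-26.5,-10.1,-10.1],"rotation":[0,0,-41]}
    - {"hand":8.5,"delta_pos":[-30,-11.4,-10.1],"rotation":[0,0,-48]}
    - {"hand":8.5,"delta_pos":[-33.5,-12.8,-10.1],"rotation":[0,0,-55]}
    - {"hand":8.5,"delta_pos":[-37,-14.1,-10.1],"rotation":[0,0,-62]}

```text
clock: 0.93
eef_pos: [0.4876, 0.1945, 0.2999]
eef_rot: [-0.282, 0.959, 0.0, -0.0]
ft_force: [-0.1, 1.4, -0.4]
opening: 0.0848
grip_force: 0.0
```

```bash
python3 -c "
from h import *
go(.5995,.0735,.30,135)"
```

```text
delta_cm [ -2.86 -16.23  -0.02] rotvec [ 1.000e-02 -1.000e-02 -1.221e+01] yaw now 122.8 pos [0.4876 0.1945 0.2999] q6 -113.8 t 0.9333
```

>>> send_rows:
  commands:
    - {"hand":8.5,"delta_pos":[-0.45,-3.5,0],"rotation":[0,0,-2.4]}
    - {"hand":8.5,"delta_pos":[-0.9,-7,0],"rotation":[0,0,-4.8]}
    - {"hand":8.5,"delta_pos":[-1.35,-10.5,0],"rotation":[0,0,-7.2]}
    - {"hand":8.5,"delta_pos":[-1.8,-14.2,0],"rotation":[0,0,-9.5]}
    - {"hand":8.5,"delta_pos":[-1.8,-14.2,0],"rotation":[0,0,-9.5]}
    - {"hand":8.5,"delta_pos":[-1.8,-14.2,0],"rotation":[0,0,-9.5]}
    - {"hand":8.5,"delta_pos":[-1.8,-14.2,0],"rotation":[0,0,-9.5]}

```text
clock: 1.52
eef_pos: [0.5779, 0.0862, 0.2996]
eef_rot: [-0.358, 0.934, 0.0, -0.0]
ft_force: [-0.1, 0.2, 0.3]
opening: 0.0851
grip_force: 0.0
```

```bash
cat >> h.py <<'E'
def wcloud(c):
    v,u=np.mgrid[:400,:640];dx,dy=u-c['cx'],v-c['cy'];r=np.hypot(dx,dy)+1e-9;t=r/c['f'];d=c['d']
    k=np.tan(np.minimum(t,1.5))/r*d
    W=np.stack([dx*k,dy*k,d],-1)@c['T'][:3,:3].T+c['T'][:3,3];W[d<=0]=np.nan;return W
def wbox(W,cx,cy,r,z0,z1):
    w=W.reshape(-1,3);return w[(np.hypot(w[:,0]-cx,w[:,1]-cy)<r)&(w[:,2]>z0)&(w[:,2]<z1)]
E
python3 -c "
from h import *
go(.5995,.0735,.155,135)
c=cam('wrist');W=wcloud(c)
cv2.imwrite('pics/w1.png',c['p'][:,:,::-1])
w=wbox(W,.6,.073,.06,.15,.2);print(len(w),w.min(0),w.max(0),[np.round(x,1) for x in cv2.minAreaRect((w[:,:2]*1000).astype(np.float32))])
z=w[w[:,2]>.178];print(len(z),np.median(z[:,2]),[np.round(x,1) for x in cv2.minAreaRect((z[:,:2]*1000).astype(np.float32))])
"
```

```text
delta_cm [-0.76 -2.4  14.46] rotvec [ 0.04 -0.02 -3.06] yaw now 131.9 pos [0.5779 0.0862 0.2996] q6 -134.9 t 1.5167
968 [0.57017258 0.04870664 0.15035217] [0.62567262 0.10420902 0.18912486] [array([597.5,  76.7]), array([71.8, 11.9]), np.float64(44.5)]
827 0.1870066257605787 [array([597.5,  76.7]), array([71.8, 11.9]), np.float64(44.5)]
```

View pics/w1.png

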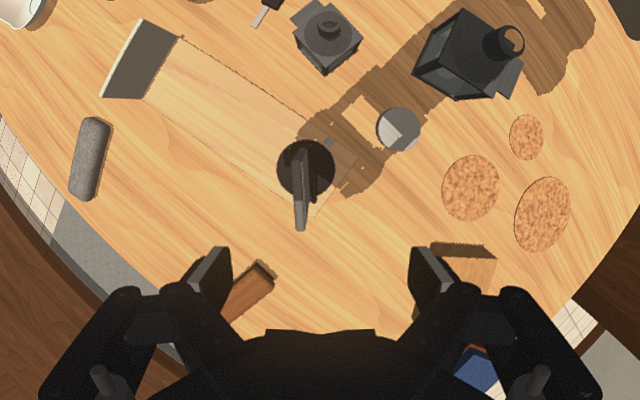

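The wrist view shows the phone edge-on at about (300,190), between the open fingers, with the middle mat at (470,188).

Run:
```python
from h import *
go(.598,.0755,.153,134.5)
c=load('wrist');W=wcloud(c);hsv=cv2.cvtColor(c['p'],cv2.COLOR_RGB2HSV).astype(int)
# plane rays at z=.003 for the contour of the mat at (470,188)
v,u=np.mgrid[:400,:640];dx,dy=u-c['cx'],v-c['cy'];r=np.hypot(dx,dy)+1e-9;t=r/c['f']
D=np.stack([dx/r*np.sin(t),dy/r*np.sin(t),np.cos(t)],-1)@c['T'][:3,:3].T;o=c['T'][:3,3];G=o+D*((.003-o[2])/D[...,2])[...,None]
print(hsv[188,470],hsv[188,430],hsv[150,430])
b=cv2.GaussianBlur(c['p'],(0,0),2);h2=cv2.cvtColor(b,cv2.COLOR_RGB2HSV).astype(int);print(h2[188,470],h2[188,430],h2[225,480],h2[170,500])
import itertools
h0=h2[188,470,0];h1=h2[188,430,0]
for thr in (14,15,16):
    m=np.zeros((400,640),np.uint8);m[140:236,430:506]=(h2[140:236,430:506,0]<=thr)
    n,l,s,ce=cv2.connectedComponentsWithStats(m);k=l[188,470]
    q=G[l==k][:,:2] if k else np.zeros((1,2))
    print(thr,len(q),q.mean(0).round(4),((q.min(0)+q.max(0))/2).round(4),np.ptp(q,axis=0).round(4))
```

```text
delta_cm [-0.76 -2.2  14.69] rotvec [ 0.02 -0.   -2.51] yaw now 132.0 pos [0.5777 0.0867 0.2999] q6 -134.9 t 1.5667
[ 13 145 215] [ 16 127 230] [ 17 124 228]
[ 14 140 219] [ 17 125 229] [ 16 127 229] [ 17 125 227]
14 2734 [0.4351 0.3052] [0.4348 0.3069] [0.1114 0.1137]
15 3343 [0.4363 0.3014] [0.4344 0.2907] [0.1172 0.165 ]
16 5296 [0.4291 0.3043] [0.4148 0.3151] [0.1634 0.2343]
```

>>> send_rows:
  commands:
    - {"hand":8.5,"delta_pos":[-0.76,-2.2,0],"rotation":[0,0,-2.5]}
    - {"hand":8.5,"delta_pos":[-0.76,-2.2,3.5],"rotation":[0,0,-2.5]}
    - {"hand":8.5,"delta_pos":[-0.76,-2.2,7],"rotation":[0,0,-2.5]}
    - {"hand":8.5,"delta_pos":[-0.76,-2.2,10],"rotation":[0,0,-2.5]}
    - {"hand":8.5,"delta_pos":[-0.76,-2.2,12.5],"rotation":[0,0,-2.5]}
    - {"hand":8.5,"delta_pos":[-0.76,-2.2,14.5],"rotation":[0,0,-2.5]}
    - {"hand":8.5,"delta_pos":[-0.76,-2.2,14.7],"rotation":[0,0,-2.5]}
    - {"hand":8.5,"delta_pos":[-0.76,-2.2,14.7],"rotation":[0,0,-2.5]}
    - {"hand":4,"delta_pos":[-0.76,-2.2,14.7],"rotation":[0,0,-2.5]}
    - {"hand":3,"delta_pos":[-0.76,-2.2,14.7],"rotation":[0,0,-2.5]}

```text
clock: 2.4
eef_pos: [0.5992, 0.0749, 0.1548]
eef_rot: [-0.379, 0.926, -0.001, 0.001]
ft_force: [0.2, -0.3, 0.1]
opening: 0.0636
grip_force: 0.0
```

>>> send_rows:
  commands:
    - {"hand":2,"delta_pos":[0,0,0],"rotation":[0,0,0]}
    - {"hand":1.5,"delta_pos":[0,0,0],"rotation":[0,0,0]}
    - {"hand":1.2,"delta_pos":[0,0,0],"rotation":[0,0,0]}
    - {"hand":0.8,"delta_pos":[0,0,0],"rotation":[0,0,0]}
    - {"hand":0.8,"delta_pos":[0,0,0],"rotation":[0,0,0]}
    - {"hand":0.8,"delta_pos":[0,0,0],"rotation":[0,0,0]}

```text
clock: 2.9
eef_pos: [0.5979, 0.0753, 0.1532]
eef_rot: [-0.378, 0.926, 0.001, -0.0]
ft_force: [-3.5, 1.9, 3.0]
opening: 0.0083
grip_force: 22.1
```

```bash
python3 -c "
from h import *
go(.598,.0755,.153,95.5)
s=bot.state();print(s['ft_force'],s['torque'],s['opening'],s['grip_force'])"
```

```text
delta_cm [-0.02  0.    0.02] rotvec [ 0.1  -0.05 38.97] yaw now 134.5 pos [0.5979 0.0753 0.1532] q6 -138.5 t 2.9
[-3.49842076  1.91995354  3.04471474] [0.55361457 0.69627486 0.02218489] 0.008341704171213861 22.145177721977234
```

>>> send_rows:
  commands:
    - {"hand":0.7,"delta_pos":[0,0,0],"rotation":[0,0,4]}
    - {"hand":0.7,"delta_pos":[0,0,0],"rotation":[0,0,8]}
    - {"hand":0.7,"delta_pos":[0,0,0],"rotation":[0,0,12]}
    - {"hand":0.7,"delta_pos":[0,0,0],"rotation":[0,0,16]}
    - {"hand":0.7,"delta_pos":[0,0,0],"rotation":[0,0,20]}
    - {"hand":0.7,"delta_pos":[0,0,0],"rotation":[0,0,24]}
    - {"hand":0.7,"delta_pos":[0,0,0],"rotation":[0,0,28]}
    - {"hand":0.7,"delta_pos":[0,0,0],"rotation":[0,0,32]}
    - {"hand":0.7,"delta_pos":[0,0,0],"rotation":[0,0,35]}
    - {"hand":0.7,"delta_pos":[0,0,0],"rotation":[0,0,36]}

```text
clock: 3.73
eef_pos: [0.5977, 0.0756, 0.1532]
eef_rot: [-0.073, 0.997, 0.001, -0.001]
ft_force: [-4.2, 3.8, 3.8]
opening: 0.0079
grip_force: 33.2
```

```bash
python3 -c "
from h import *
go(.598,.0755,.153,95.5)
s=bot.state();print(s['ft_force'],s['torque'],s['opening'],s['grip_force'])"
```

```text
delta_cm [-0.02 -0.01  0.02] rotvec [ 0.1  -0.09  2.83] yaw now 98.3 pos [0.5977 0.0756 0.1532] q6 -102.3 t 3.7333
[-4.19782985  3.83375454  3.81457758] [0.73903411 0.86925458 0.08601861] 0.00786310505831896 33.16010863935844
```

>>> send_rows:
  commands:
    - {"hand":0.7,"delta_pos":[0,0,0],"rotation":[0,0,1]}
    - {"hand":0.7,"delta_pos":[0,0,0],"rotation":[0,0,2]}
    - {"hand":0.7,"delta_pos":[0,0,0],"rotation":[0,0,3]}
    - {"hand":0.7,"delta_pos":[0,0,0],"rotation":[0,0,3.5]}
    - {"hand":0.7,"delta_pos":[0,0,0],"rotation":[0,0,3.5]}

```text
clock: 4.15
eef_pos: [0.5977, 0.0756, 0.1532]
eef_rot: [-0.043, 0.999, 0.001, -0.001]
ft_force: [-4.6, 3.8, 3.9]
opening: 0.0075
grip_force: 33.3
```

```bash
python3 -c "
from h import *
go(.598,.0755,.153,95.5)
s=bot.state();print(s['ft_force'],s['torque'],s['opening'],s['grip_force'])"
```

```text
delta_cm [-0.03 -0.01  0.02] rotvec [ 0.1  -0.09 -0.54] yaw now 95.0 pos [0.5977 0.0756 0.1532] q6 -98.9 t 4.15
[-4.61053526  3.82821464  3.93427891] [0.71608788 0.85762143 0.07586727] 0.007515190673635266 33.32055290462449
```

>>> send_rows:
  commands:
    - {"hand":0.7,"delta_pos":[0,0,0],"rotation":[0,0,1]}
    - {"hand":0.7,"delta_pos":[0,0,0],"rotation":[0,0,2]}
    - {"hand":0.7,"delta_pos":[0,0,0],"rotation":[0,0,3]}
    - {"hand":0.7,"delta_pos":[0,0,0],"rotation":[0,0,3]}

```text
clock: 4.48
eef_pos: [0.5977, 0.0755, 0.1532]
eef_rot: [-0.017, 1.0, 0.001, -0.001]
ft_force: [-5.2, 3.6, 4.1]
opening: 0.0078
grip_force: 34.6
```

```bash
python3 -c "
from h import *
go(.598,.0755,.153,95.5)
s=bot.state();print(s['ft_force'],s['torque'],s['opening'],s['grip_force'])"
```

```text
delta_cm [-0.03 -0.01  0.02] rotvec [ 0.09 -0.1  -3.53] yaw now 92.0 pos [0.5977 0.0755 0.1532] q6 -95.9 t 4.4833
[-5.17678309  3.5718558   4.09373184] [0.69461687 0.88928487 0.36550369] 0.007804372866512278 34.590510204434395
```

>>> send_rows:
  commands:
    - {"hand":3,"delta_pos":[0,0,0],"rotation":[0,0,0]}
    - {"hand":5,"delta_pos":[0,0,0],"rotation":[0,0,0]}
    - {"hand":7,"delta_pos":[0,0,0],"rotation":[0,0,0]}
    - {"hand":7,"delta_pos":[0,0,-1],"rotation":[0,0,0]}
    - {"hand":7,"delta_pos":[0,0,-4],"rotation":[0,0,0]}
    - {"hand":7,"delta_pos":[0,0,-7.5],"rotation":[0,0,0]}
    - {"hand":7,"delta_pos":[0,0,-11],"rotation":[0,0,0]}
    - {"hand":7,"delta_pos":[0,0,-14],"rotation":[0,0,0]}
    - {"hand":7,"delta_pos":[0,0,-15],"rotation":[0,0,0]}
    - {"hand":7,"delta_pos":[0,0,-15],"rotation":[0,0,0]}

```text
clock: 5.32
eef_pos: [0.5993, 0.0745, 0.3063]
eef_rot: [-0.017, 1.0, -0.0, 0.003]
ft_force: [0.1, 0.9, 0.7]
opening: 0.0698
grip_force: 0.0
```

Run:
```python
from h import *
c=cam('wrist');W=wcloud(c)
ra=lambda w:[np.round(x,1) for x in cv2.minAreaRect((w[:,:2]*1000).astype(np.float32))]
print('phone',ra(wbox(W,.598,.0755,.06,.178,.2)))
w=wbox(W,.4404,-.0235,.08,.02,.16)
print('top',w[:,2].max(),'knobtop',ra(w[w[:,2]>.136]),'roof',ra(w[(w[:,2]>.082)&(w[:,2]<.112)]),'eave',ra(w[(w[:,2]>.079)&(w[:,2]<.092)]))
w=wbox(W,.6287,-.2214,.1,.118,.13);print('panel',ra(w) if len(w)>9 else 0)
go(.4404,-.0235,.22,24)
```

```text
phone [array([597.6,  77.1]), array([71.5, 11.8]), np.float64(7.7)]
top 0.14545472665369857 knobtop [array([441. , -22.2]), array([25.4, 25.2]), np.float64(46.2)] roof [array([440.2, -30.7]), array([81.8, 64.9]), np.float64(82.4)] eave [array([440.2, -30.7]), array([81.8, 64.9]), np.float64(82.4)]
panel [array([ 631.3, -217.3]), array([120.2,  11.1]), np.float64(5.4)]
delta_cm [16.17 -9.25  8.33] rotvec [5.000e-02 9.000e-02 6.795e+01] yaw now 91.9 pos [0.5987 0.0745 0.3035] q6 -96.0 t 5.3667
```

Run:
```python
from h import *
def pca(w):
    v=np.linalg.eigh(np.cov(w[:,:2].T))[1][:,1];return np.degrees(np.arctan(v[1]/v[0])).round(2),len(w)
c=load('wrist');W=wcloud(c)
for z in(.175,.183):print('phone',pca(wbox(W,.598,.0755,.06,z,.2)))
print('panel',pca(wbox(W,.63,-.219,.1,.118,.135)))
for n in('scene','side'):
    c=cam(n);W=cloud(c);print(n,'phone',pca(wbox(W,.598,.0755,.05,.1,.2)),'panel',pca(wbox(W,.63,-.219,.08,.05,.135)))
```

```text
phone (np.float64(6.87), 779)
phone (np.float64(6.87), 728)
panel (np.float64(6.36), 428)
scene phone (np.float64(9.02), 272) panel (np.float64(6.78), 159)
side phone (np.float64(5.09), 444) panel (np.float64(5.91), 483)
```

>>> send_rows:
  commands:
    - {"hand":7,"delta_pos":[1.6,-0.9,0],"rotation":[0,0,6.8]}
    - {"hand":7,"delta_pos":[3.6,-2.1,0],"rotation":[0,0,13.6]}
    - {"hand":7,"delta_pos":[5.8,-3.3,1],"rotation":[0,0,20.4]}
    - {"hand":7,"delta_pos":[8,-4.6,2],"rotation":[0,0,27.2]}
    - {"hand":7,"delta_pos":[10,-5.7,3],"rotation":[0,0,34]}
    - {"hand":7,"delta_pos":[12,-6.9,4.5],"rotation":[0,0,40.8]}
    - {"hand":7,"delta_pos":[14,-8,6],"rotation":[0,0,47.6]}
    - {"hand":7,"delta_pos":[15.5,-8.9,7],"rotation":[0,0,54.4]}
    - {"hand":7,"delta_pos":[16.2,-9.2,8],"rotation":[0,0,61.2]}
    - {"hand":7,"delta_pos":[16.2,-9.2,8.3],"rotation":[0,0,68]}

```text
clock: 6.3
eef_pos: [0.4373, -0.0231, 0.2173]
eef_rot: [0.548, 0.836, -0.001, -0.002]
ft_force: [0.9, -0.7, 0.7]
opening: 0.0702
grip_force: 0.0
```

>>> send_rows:
  commands:
    - {"hand":7,"delta_pos":[0,0,0],"rotation":[0,0,2]}
    - {"hand":7,"delta_pos":[0,0,0],"rotation":[0,0,2]}
    - {"hand":7,"delta_pos":[0,0,0],"rotation":[0,0,2]}

```text
clock: 6.55
eef_pos: [0.4393, -0.0227, 0.2189]
eef_rot: [0.559, 0.829, -0.0, -0.001]
ft_force: [0.9, -0.2, -0.3]
opening: 0.0706
grip_force: 0.0
```

Run:
```python
from h import *
c=cam('wrist');W=wcloud(c)
ra=lambda w:[np.round(x,1) for x in cv2.minAreaRect((w[:,:2]*1000).astype(np.float32))]
w=wbox(W,.4405,-.023,.08,.02,.16)
print('top',w[:,2].max(),'knobtop',ra(w[w[:,2]>.136]),'eave',ra(w[(w[:,2]>.079)&(w[:,2]<.112)]))
go(.4405,-.023,.113,24)
```

```text
top 0.145480127259657 knobtop [array([441.2, -22.3]), array([24.7, 26.4]), np.float64(21.7)] eave [array([439.8, -30.7]), array([82. , 64.9]), np.float64(82.6)]
delta_cm [-0.07  0.1  10.62] rotvec [-0.06 -0.05 -1.95] yaw now 22.0 pos [ 0.4394 -0.0228  0.2192] q6 -40.3 t 6.6
```

>>> send_rows:
  commands:
    - {"hand":7,"delta_pos":[-0.05,0.1,1],"rotation":[0,0,3]}
    - {"hand":7,"delta_pos":[-0.05,0.1,4],"rotation":[0,0,7]}
    - {"hand":7,"delta_pos":[-0.05,0.1,7],"rotation":[0,0,7]}
    - {"hand":7,"delta_pos":[-0.05,0.1,9],"rotation":[0,0,7]}
    - {"hand":7,"delta_pos":[-0.05,0.1,10.2],"rotation":[0,0,7]}
    - {"hand":7,"delta_pos":[-0.05,0.1,10.6],"rotation":[0,0,7]}
    - {"hand":7,"delta_pos":[-0.05,0.1,10.6],"rotation":[0,0,7]}
    - {"hand":5,"delta_pos":[-0.05,0.1,10.6],"rotation":[0,0,7]}
    - {"hand":3.5,"delta_pos":[-0.05,0.1,10.6],"rotation":[0,0,7]}
    - {"hand":3,"delta_pos":[-0.05,0.1,10.6],"rotation":[0,0,7]}

```text
clock: 7.43
eef_pos: [0.4413, -0.0231, 0.1147]
eef_rot: [0.609, 0.793, 0.0, 0.001]
ft_force: [-0.1, -0.4, -0.3]
opening: 0.0342
grip_force: 0.0
```

>>> send_rows:
  commands:
    - {"hand":2.6,"delta_pos":[0,0,0],"rotation":[0,0,0]}
    - {"hand":2.4,"delta_pos":[0,0,0],"rotation":[0,0,0]}
    - {"hand":2,"delta_pos":[0,0,0],"rotation":[0,0,0]}
    - {"hand":2,"delta_pos":[0,0,0],"rotation":[0,0,0]}
    - {"hand":2,"delta_pos":[0,0,0],"rotation":[0,0,0]}
    - {"hand":2,"delta_pos":[0,0,0],"rotation":[0,0,0]}
    - {"hand":2,"delta_pos":[0,0,0],"rotation":[0,0,0]}

```text
clock: 8.02
eef_pos: [0.4409, -0.023, 0.1139]
eef_rot: [0.609, 0.793, -0.0, 0.0]
ft_force: [0.2, -0.2, -0.1]
opening: 0.0199
grip_force: 0.0
```

```bash
python3 -c "
from h import *
s=bot.state();print(s['opening'],s['grip_force'],s['ft_force'])
go(.6156,-.0805,.22,15)"
```

```text
0.019853460305770135 0.0 [ 0.15831771 -0.2283366  -0.05596506]
delta_cm [-10.07  15.4  -10.61] rotvec [-0.    0.   -0.04] yaw now 15.0 pos [ 0.4409 -0.023   0.1139] q6 -33.2 t 8.0167
```

Run:
```python
from h import *
c=cam('wrist');W=wcloud(c);cv2.imwrite('pics/w2.png',c['p'][:,:,::-1])
d=cam('side');e=cam('scene')
k=np.hstack([cv2.resize(d['p'][180:280,260:380,::-1],(480,400)),cv2.resize(e['p'][150:250,270:350,::-1],(320,400))]);cv2.imwrite('pics/k2.png',k)
s=bot.state();print(s['opening'],s['grip_force'])
```

```text
0.019925062546779598 0.0
```

View pics/k2.png

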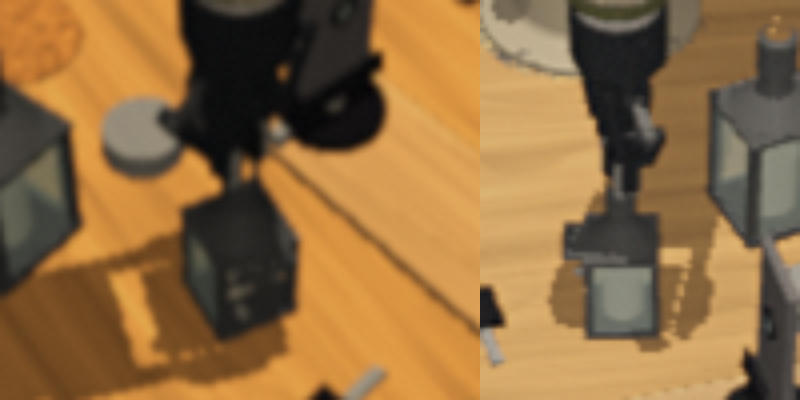

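View pics/w2.png

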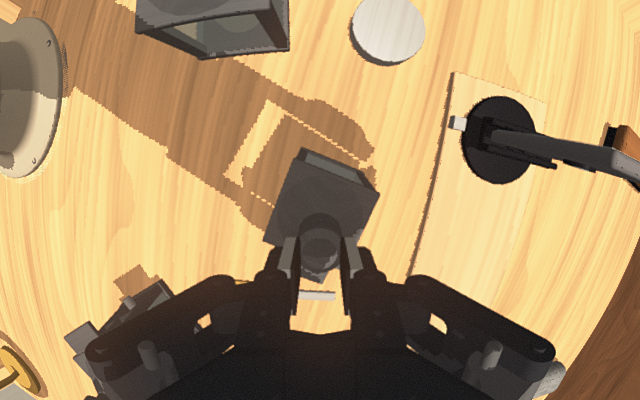

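The scene and side crops show the fingers centred on the lantern, at about (620,190) and (237,170). In the wrist view the knob is at (322,245), between the pads at x 285 and 350. The opening reads 20 mm with no grip force, so I check the geometry.

Run:
```python
from h import *
c=load('wrist');s=bot.state();Ti=np.linalg.inv(c['T'])
def pr(p):
    q=Ti[:3,:3]@p+Ti[:3,3];r=np.hypot(q[0],q[1]);t=np.arctan2(r,q[2]);return (c['cx']+c['f']*t*q[0]/r,c['cy']+c['f']*t*q[1]/r,q[2])
M=Ro.from_quat(s['eef_rot']).as_matrix();P=np.array(s['eef_pos'])
for h in(0,.011,.019,.03): print('tool line',h,np.round(pr(P-M[:,2]*h),3), 'pads +-13mm',[np.round(pr(P-M[:,2]*h+M[:,1]*k),0)[:2] for k in(-.013,.013)])
for z in(.115,.141): print('knob',z,np.round(pr(np.array([.4405,-.023,z])),3))
W=wcloud(c);print('px knob',W[250,322],W[235,322],'pads',W[260,287],W[260,350],W[280,290],W[280,350])
w=wbox(W,.4405,-.023,.02,.10,.16);print(len(w),w[:,2].max(),np.percentile(w[:,2],[50,90]))
print(s['opening'],s['eef_pos'])
```

```text
tool line 0 [3.18867e+02 2.32052e+02 1.87000e-01] pads +-13mm [array([297., 232.]), array([340., 232.])]
tool line 0.011 [3.18803e+02 2.38911e+02 1.76000e-01] pads +-13mm [array([296., 239.]), array([341., 239.])]
tool line 0.019 [3.18751e+02 2.44414e+02 1.69000e-01] pads +-13mm [array([295., 244.]), array([342., 244.])]
tool line 0.03 [3.18674e+02 2.52803e+02 1.58000e-01] pads +-13mm [array([294., 253.]), array([344., 253.])]
knob 0.115 [3.18265e+02 2.32600e+02 1.86000e-01]
knob 0.141 [3.18007e+02 2.50377e+02 1.61000e-01]
px knob [ 0.4481511  -0.04217153  0.0950903 ] [ 0.44001346 -0.01325677  0.14314243] pads [ 0.42555515 -0.01480265  0.17672413] [ 0.45015093 -0.00816926  0.17674665] [ 0.42841965 -0.01819268  0.18601739] [ 0.45073605 -0.01261061  0.18532843]
2345 0.15998620560820398 [0.13796013 0.15427773]
0.019925062546779598 [ 0.44086632 -0.02298183  0.1138734 ]
```

>>> send_rows:
  commands:
    - {"hand":1.5,"delta_pos":[0,0,0],"rotation":[0,0,0]}
    - {"hand":1.2,"delta_pos":[0,0,0],"rotation":[0,0,0]}
    - {"hand":1.0,"delta_pos":[0,0,0],"rotation":[0,0,0]}

```text
clock: 8.42
eef_pos: [0.4409, -0.023, 0.1139]
eef_rot: [0.609, 0.793, -0.0, -0.0]
ft_force: [0.1, 0.2, -0.2]
opening: 0.01
grip_force: 0.0
```

Run:
```python
from h import *
c=cam('wrist');W=wcloud(c);cr=cv2.resize(cv2.convertScaleAbs(c['p'][190:310,250:400,::-1],alpha=1.8,beta=30),(400,320),interpolation=cv2.INTER_CUBIC)
e=cam('side');c2=cv2.resize(cv2.convertScaleAbs(e['p'][190:270,290:365,::-1],alpha=1.8,beta=30),(390,416),interpolation=cv2.INTER_CUBIC)
cv2.imwrite('pics/k3.png',np.hstack([cv2.copyMakeBorder(cr,0,96,0,0,cv2.BORDER_CONSTANT),c2]))
for v in range(200,300,8): print(v,[(W[v,u]*1000).round(0).tolist() if W[v,u,0]==W[v,u,0] else None for u in (300,318,336)])
B=cloud(e);w=wbox(B,.4405,-.023,.03,.1,.16);print(len(w))
```

```text
200 [[425.0, -11.0, 97.0], [436.0, -7.0, 100.0], [447.0, -5.0, 97.0]]
208 [[426.0, -16.0, 100.0], [437.0, -11.0, 103.0], [449.0, -10.0, 100.0]]
216 [[428.0, -21.0, 100.0], [437.0, -10.0, 123.0], [450.0, -14.0, 102.0]]
224 [[429.0, -25.0, 101.0], [437.0, -11.0, 135.0], [448.0, -12.0, 123.0]]
232 [[429.0, -18.0, 134.0], [438.0, -12.0, 144.0], [447.0, -12.0, 138.0]]
240 [[429.0, -14.0, 155.0], [443.0, -32.0, 105.0], [446.0, -9.0, 155.0]]
248 [[430.0, -13.0, 165.0], [445.0, -40.0, 98.0], [445.0, -10.0, 164.0]]
256 [[430.0, -14.0, 172.0], [447.0, -49.0, 91.0], [445.0, -10.0, 173.0]]
264 [[431.0, -13.0, 180.0], [449.0, -57.0, 87.0], [445.0, -10.0, 179.0]]
272 [[431.0, -15.0, 184.0], [444.0, -35.0, 142.0], [445.0, -11.0, 184.0]]
280 [[432.0, -13.0, 193.0], [453.0, -71.0, 87.0], [446.0, -15.0, 184.0]]
288 [[432.0, -16.0, 194.0], [468.0, -128.0, 1.0], [447.0, -18.0, 184.0]]
296 [[433.0, -20.0, 193.0], [470.0, -136.0, 4.0], [448.0, -21.0, 185.0]]
147
```

View pics/k3.png

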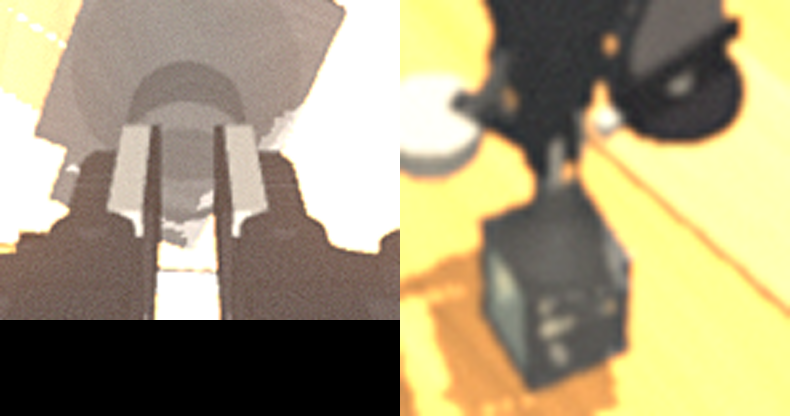

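Run:
```python
from h import *
c=load('wrist');W=wcloud(c);s=bot.state();M=Ro.from_quat(s['eef_rot']).as_matrix();P=np.array(s['eef_pos'])
Tl=((W-P)@M)*1000
for v in range(228,284,4): print(v,[Tl[v,u].round(0).tolist() for u in (296,303,308,311,329,332,340)], c['p'][v,300], c['p'][v,318])
print('cam in tool',((c['T'][:3,3]-P)@M*1000).round(1), 'axis',(M.T@c['T'][:3,2]).round(3))
```

```text
228 [[-3.0, -15.0, 15.0], [10.0, -8.0, -20.0], [12.0, -6.0, -25.0], [12.0, -4.0, -26.0], [12.0, 5.0, -25.0], [11.0, 7.0, -23.0], [5.0, 12.0, -6.0]] [63 55 48] [77 70 64]
232 [[-6.0, -15.0, 15.0], [10.0, -8.0, -26.0], [11.0, -5.0, -28.0], [11.0, -4.0, -29.0], [11.0, 5.0, -29.0], [10.0, 7.0, -27.0], [6.0, 12.0, -17.0]] [60 53 48] [77 69 68]
236 [[-9.0, -15.0, 16.0], [8.0, -8.0, -28.0], [9.0, -5.0, -30.0], [10.0, -4.0, -31.0], [9.0, 5.0, -30.0], [9.0, 7.0, -29.0], [7.0, 11.0, -23.0]] [75 66 60] [76 70 64]
240 [[12.0, -11.0, -41.0], [12.0, -7.0, -42.0], [12.0, -5.0, -41.0], [-10.0, -5.0, 11.0], [-10.0, 7.0, 10.0], [12.0, 6.0, -41.0], [12.0, 10.0, -41.0]] [107 100  90] [67 61 56]
244 [[12.0, -10.0, -46.0], [12.0, -7.0, -46.0], [11.0, -5.0, -45.0], [-14.0, -5.0, 14.0], [-14.0, 7.0, 14.0], [12.0, 6.0, -46.0], [12.0, 10.0, -46.0]] [105  96  88] [69 61 56]
248 [[12.0, -10.0, -51.0], [12.0, -7.0, -50.0], [11.0, -5.0, -49.0], [-18.0, -5.0, 17.0], [-18.0, 7.0, 17.0], [11.0, 6.0, -50.0], [12.0, 9.0, -51.0]] [105  98  87] [68 61 56]
252 [[12.0, -10.0, -55.0], [12.0, -7.0, -56.0], [10.0, -5.0, -52.
[... 682 characters left out ...]
-5.0, -53.0], [-9.0, -4.0, -30.0], [-9.0, 5.0, -29.0], [9.0, 5.0, -65.0], [12.0, 8.0, -71.0]] [107  97  89] [75 67 62]
272 [[13.0, -8.0, -74.0], [10.0, -6.0, -70.0], [2.0, -5.0, -55.0], [-42.0, -6.0, 26.0], [-89.0, 10.0, 113.0], [8.0, 5.0, -66.0], [11.0, 8.0, -71.0]] [140 130 120] [64 58 52]
276 [[13.0, -8.0, -78.0], [8.0, -6.0, -69.0], [-0.0, -5.0, -55.0], [-46.0, -6.0, 27.0], [-94.0, 10.0, 114.0], [6.0, 5.0, -66.0], [12.0, 8.0, -77.0]] [68 60 56] [104  97  91]
280 [[12.0, -8.0, -80.0], [8.0, -6.0, -71.0], [-2.0, -5.0, -55.0], [-49.0, -6.0, 28.0], [-98.0, 10.0, 113.0], [5.0, 5.0, -66.0], [12.0, 8.0, -80.0]] [45 35 27] [74 66 63]
cam in tool [  67.3    0.6 -175.5] axis [-0.263 -0.     0.965]
```

The wrist depth settles it. The pad tips sit about 38 mm behind the reported TCP, so they end just above the knob's rim. I open, go 32 mm lower in small steps watching the force, and close again.

>>> send_rows:
  commands:
    - {"hand":4,"delta_pos":[0,0,0],"rotation":[0,0,0]}
    - {"hand":6,"delta_pos":[0,0,0],"rotation":[0,0,0]}
    - {"hand":7.5,"delta_pos":[0,0,0],"rotation":[0,0,0]}
    - {"hand":7.5,"delta_pos":[0,0,0],"rotation":[0,0,0]}
    - {"hand":7.5,"delta_pos":[0,0,1],"rotation":[0,0,0]}
    - {"hand":7.5,"delta_pos":[0,0,1.8],"rotation":[0,0,0]}
    - {"hand":7.5,"delta_pos":[0,0,2.5],"rotation":[0,0,0]}
    - {"hand":7.5,"delta_pos":[0,0,3],"rotation":[0,0,0]}
    - {"hand":7.5,"delta_pos":[0,0,3.2],"rotation":[0,0,0]}
    - {"hand":7.5,"delta_pos":[0,0,3.2],"rotation":[0,0,0]}

```text
clock: 9.35
eef_pos: [0.4407, -0.0229, 0.0814]
eef_rot: [0.609, 0.793, -0.0, -0.0]
ft_force: [-0.7, -0.3, 0.2]
opening: 0.0753
grip_force: 0.0
```

>>> send_rows:
  commands:
    - {"hand":6,"delta_pos":[0,0,0],"rotation":[0,0,0]}
    - {"hand":4.5,"delta_pos":[0,0,0],"rotation":[0,0,0]}
    - {"hand":3.8,"delta_pos":[0,0,0],"rotation":[0,0,0]}
    - {"hand":3.6,"delta_pos":[0,0,0],"rotation":[0,0,0]}
    - {"hand":3.5,"delta_pos":[0,0,0],"rotation":[0,0,0]}

```text
clock: 9.77
eef_pos: [0.4409, -0.023, 0.082]
eef_rot: [0.609, 0.793, 0.0, 0.0]
ft_force: [-0.3, -0.5, 0.6]
opening: 0.0352
grip_force: 0.0
```

Run:
```python
from h import *
c=cam('wrist');W=wcloud(c);s=bot.state();M=Ro.from_quat(s['eef_rot']).as_matrix();P=np.array(s['eef_pos']);Tl=((W-P)@M)*1000
print(P,s['opening'],s['ft_force'])
t=Tl.reshape(-1,3);ok=(abs(t[:,0])<16)&(abs(abs(t[:,1])-21)<7)&(t[:,2]<10)
for sgn in(1,-1):
    q=t[ok&(t[:,1]*sgn>0)];print('finger',sgn,len(q),'tip z',np.sort(q[:,2])[-5:].round(1),'hist',np.histogram(q[:,2],bins=range(-60,15,5)))
k=t[(np.hypot(t[:,0],t[:,1])<15)&(t[:,2]>-75)&(t[:,2]<-45)];print('knob ring',len(k),k.min(0).round(1),k.max(0).round(1),np.median(k[:,2]))
```

```text
[ 0.44094444 -0.02299004  0.08201941] 0.034932613491962604 [ 0.15961958 -0.08052523 -0.7387624 ]
finger 1 3741 tip z [-4.7 -4.6 -4.5 -4.5 -4.1] hist (array([158, 152, 149, 126,  61,   6,   0,   0, 210, 383, 224,   8,   0,
         0]), array([-60, -55, -50, -45, -40, -35, -30, -25, -20, -15, -10,  -5,   0,
         5,  10]))
finger -1 4061 tip z [-5.2 -5.1 -5.  -4.7 -4.5] hist (array([171, 178, 150, 128,  80,   2,   0,   0, 189, 365, 248,   2,   0,
         0]), array([-60, -55, -50, -45, -40, -35, -30, -25, -20, -15, -10,  -5,   0,
         5,  10]))
knob ring 1926 [-13.2 -12.7 -63.8] [ 13.8  13.2 -45.1] -60.096386689342395
```

>>> send_rows:
  commands:
    - {"hand":3,"delta_pos":[0,0,0],"rotation":[0,0,0]}
    - {"hand":2.8,"delta_pos":[0,0,0],"rotation":[0,0,0]}
    - {"hand":2.6,"delta_pos":[0,0,0],"rotation":[0,0,0]}
    - {"hand":2.2,"delta_pos":[0,0,0],"rotation":[0,0,0]}
    - {"hand":1.8,"delta_pos":[0,0,0],"rotation":[0,0,0]}
    - {"hand":1.5,"delta_pos":[0,0,0],"rotation":[0,0,0]}
    - {"hand":1.5,"delta_pos":[0,0,0],"rotation":[0,0,0]}

```text
clock: 10.4
eef_pos: [0.4409, -0.0231, 0.0822]
eef_rot: [0.609, 0.793, -0.0, 0.0]
ft_force: [-2.2, -0.5, 5.5]
opening: 0.024
grip_force: 59.2
```

```bash
python3 -c "
from h import *
s=bot.state();print(s['opening'],s['grip_force'],s['ft_force'])
go(.6156,-.0805,.167,15)"
```

```text
0.023953811007013208 59.19613311532885 [-2.18475862 -0.50736891  5.51476395]
delta_cm [-10.06  15.4   -8.48] rotvec [-0.    0.01 -0.04] yaw now 15.0 pos [ 0.4409 -0.0231  0.0822] q6 -33.2 t 10.4
```

>>> send_rows:
  commands:
    - {"hand":1.5,"delta_pos":[0,0,-0.5],"rotation":[0,0,0]}
    - {"hand":1.5,"delta_pos":[0,0,-1.5],"rotation":[0,0,0]}
    - {"hand":1.5,"delta_pos":[0,0,-3],"rotation":[0,0,0]}
    - {"hand":1.5,"delta_pos":[0,0,-5],"rotation":[0,0,3]}
    - {"hand":1.5,"delta_pos":[0,0,-7],"rotation":[0,0,7]}
    - {"hand":1.5,"delta_pos":[-1,1.5,-8.5],"rotation":[0,0,12]}
    - {"hand":1.5,"delta_pos":[-2.4,3.7,-8.5],"rotation":[0,0,17]}
    - {"hand":1.5,"delta_pos":[-4,6,-8.5],"rotation":[0,0,22]}
    - {"hand":1.5,"delta_pos":[-5.2,8,-8.5],"rotation":[0,0,27]}
    - {"hand":1.5,"delta_pos":[-6.5,10,-8.5],"rotation":[0,0,32]}

```text
clock: 11.23
eef_pos: [0.5551, -0.0601, 0.1664]
eef_rot: [0.805, 0.593, -0.0, -0.0]
ft_force: [0.4, 0.6, -2.0]
opening: 0.0241
grip_force: 59.5
```

```bash
python3 -c "
from h import *
s=bot.state();print(s['opening'],s['grip_force'],s['ft_force'])
go(.6156,-.0805,.167,-151.4)"
```

```text
0.02406465753581414 59.49222140625352 [ 0.4039613   0.579978   -2.03336223]
delta_cm [-0.14  6.38 -0.06] rotvec [-4.000e-02  6.000e-02  1.341e+02] yaw now -17.3 pos [ 0.5551 -0.0601  0.1664] q6 -0.9 t 11.2333
```

>>> send_rows:
  commands:
    - {"hand":1.5,"delta_pos":[0,1.5,0],"rotation":[0,0,6]}
    - {"hand":1.5,"delta_pos":[-0.1,3,0],"rotation":[0,0,12]}
    - {"hand":1.5,"delta_pos":[-0.1,4.3,0],"rotation":[0,0,18]}
    - {"hand":1.5,"delta_pos":[-0.1,5.5,0],"rotation":[0,0,24]}
    - {"hand":1.5,"delta_pos":[-0.1,6.4,0],"rotation":[0,0,30]}
    - {"hand":1.5,"delta_pos":[-0.1,6.4,0],"rotation":[0,0,36]}
    - {"hand":1.5,"delta_pos":[-0.1,6.4,0],"rotation":[0,0,42]}
    - {"hand":1.5,"delta_pos":[-0.1,6.4,0],"rotation":[0,0,48]}
    - {"hand":1.5,"delta_pos":[-0.1,6.4,0],"rotation":[0,0,54]}
    - {"hand":1.5,"delta_pos":[-0.1,6.4,0],"rotation":[0,0,60]}

```text
clock: 12.07
eef_pos: [0.6148, -0.0795, 0.1662]
eef_rot: [0.994, 0.11, -0.001, -0.0]
ft_force: [-0.8, 0.2, -3.9]
opening: 0.0246
grip_force: 59.5
```

>>> send_rows:
  commands:
    - {"hand":1.5,"delta_pos":[0,0,0],"rotation":[0,0,6]}
    - {"hand":1.5,"delta_pos":[0,0,0],"rotation":[0,0,12]}
    - {"hand":1.5,"delta_pos":[0,0,0],"rotation":[0,0,18]}
    - {"hand":1.5,"delta_pos":[0,0,0],"rotation":[0,0,24]}
    - {"hand":1.5,"delta_pos":[0,0,0],"rotation":[0,0,30]}
    - {"hand":1.5,"delta_pos":[0,0,0],"rotation":[0,0,36]}
    - {"hand":1.5,"delta_pos":[0,0,0],"rotation":[0,0,42]}
    - {"hand":1.5,"delta_pos":[0,0,0],"rotation":[0,0,48]}
    - {"hand":1.5,"delta_pos":[0,0,0],"rotation":[0,0,54]}
    - {"hand":1.5,"delta_pos":[0,0,0],"rotation":[0,0,60]}

```text
clock: 12.9
eef_pos: [0.6148, -0.0795, 0.1663]
eef_rot: [0.916, -0.401, -0.001, -0.0]
ft_force: [0.3, 0.2, -2.6]
opening: 0.0243
grip_force: 59.5
```

```bash
python3 -c "
from h import *
s=bot.state();print(s['opening'],s['grip_force'],s['ft_force'])
go(.6156,-.0805,.167,-151.4)"
```

```text
0.024276748836191242 59.54562535509467 [ 0.33194036  0.21428849 -2.64137872]
delta_cm [ 0.12  0.01 -0.07] rotvec [ 0.04  0.07 14.06] yaw now -137.3 pos [ 0.6148 -0.0795  0.1663] q6 119.2 t 12.9
```

>>> send_rows:
  commands:
    - {"hand":1.5,"delta_pos":[0,0,0],"rotation":[0,0,4]}
    - {"hand":1.5,"delta_pos":[0.1,0,0],"rotation":[0,0,8]}
    - {"hand":1.5,"delta_pos":[0.1,0,0],"rotation":[0,0,12]}
    - {"hand":1.5,"delta_pos":[0.1,0,0],"rotation":[0,0,14]}
    - {"hand":1.5,"delta_pos":[0.1,0,0],"rotation":[0,0,14]}
    - {"hand":1.5,"delta_pos":[0.1,0,0],"rotation":[0,0,14]}
    - {"hand":1.5,"delta_pos":[0.1,0,0],"rotation":[0,0,14]}

```text
clock: 13.48
eef_pos: [0.6157, -0.0803, 0.1666]
eef_rot: [0.862, -0.507, -0.0, 0.0]
ft_force: [-0.7, 0.0, -3.6]
opening: 0.0247
grip_force: 59.5
```

Run:
```python
from h import *
go(.6156,-.0805,.167,-151.4)
ra=lambda w:[np.round(x,1) for x in cv2.minAreaRect((w[:,:2]*1000).astype(np.float32))] if len(w)>5 else 0
c0=np.array([.6156,-.0805])
for n in('scene','side'):
    c=cam(n);W=cloud(c)
    w=wbox(W,*c0,.07,.05,.21);b=w[w[:,2]<.155];print(n,'zrange',w[:,2].min().round(4),'low',ra(w[(w[:,2]>.09)&(w[:,2]<.155)]),'eave',ra(w[(w[:,2]>.162)&(w[:,2]<.19)]))
    # face fits: PCA of body faces via normals
    f=w[(w[:,2]>.095)&(w[:,2]<.155)];d=f[:,:2]-c0
    for a in range(4):
        pass
    np.save(n+'_l.npy',w)
    ph=wbox(W,.598,.0755,.05,.1,.2);v=np.linalg.eigh(np.cov(ph[:,:2].T))[1][:,1];print(' phone',np.degrees(np.arctan(v[1]/v[0])).round(1))
a=load('scene');b=load('side')
i1=cv2.resize(a['p'][160:280,260:380,::-1],(400,400));i2=cv2.resize(b['p'][150:270,300:420,::-1],(400,400));cv2.imwrite('pics/s1.png',np.hstack([i1,i2]))
```

```text
delta_cm [ 0.01  0.02 -0.04] rotvec [0.02 0.03 0.42] yaw now -151.0 pos [ 0.6157 -0.0803  0.1666] q6 132.7 t 13.4833
scene zrange 0.0823 low [array([616.7, -75.4]), array([68.6, 72.6]), np.float64(6.3)] eave [array([614., -71.]), array([70.2, 81.7]), np.float64(5.9)]
 phone 9.0
side zrange 0.086 low [array([602.6, -98.3]), array([47.4, 88.4]), np.float64(53.7)] eave [array([613.4, -72.6]), array([65.2, 81.7]), np.float64(7.2)]
 phone 5.0
```

View pics/s1.png

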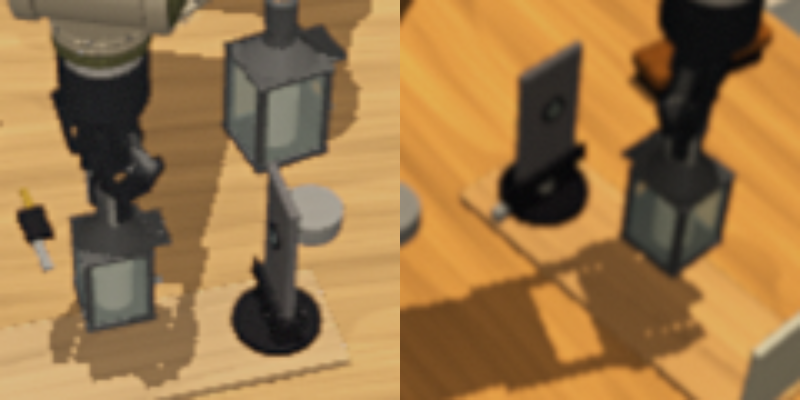

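The crop shows the lantern hanging upright. Its canopy (door) side, around (155,230) on the left and (630,155) on the right, faces the phone squarely. I hold, then turn.

>>> send_rows:
  commands:
    - {"hand":1.5,"delta_pos":[0,0,0],"rotation":[0,0,0]}
    - {"hand":1.5,"delta_pos":[0,0,0],"rotation":[0,0,0]}
    - {"hand":1.5,"delta_pos":[0,0,0],"rotation":[0,0,0]}
    - {"hand":1.5,"delta_pos":[0,0,0],"rotation":[0,0,0]}
    - {"hand":1.5,"delta_pos":[0,0,0],"rotation":[0,0,0]}
    - {"hand":1.5,"delta_pos":[0,0,0],"rotation":[0,0,0]}
    - {"hand":1.5,"delta_pos":[0,0,0],"rotation":[0,0,0]}
    - {"hand":1.5,"delta_pos":[0,0,0],"rotation":[0,0,0]}
    - {"hand":1.5,"delta_pos":[0,0,0],"rotation":[0,0,0]}
    - {"hand":1.5,"delta_pos":[0,0,0],"rotation":[0,0,0]}

```text
clock: 14.42
eef_pos: [0.6158, -0.0804, 0.1669]
eef_rot: [0.861, -0.508, -0.0, 0.0]
ft_force: [-0.5, -0.3, -3.9]
opening: 0.024
grip_force: 59.5
```

>>> send_rows:
  commands:
    - {"hand":1.5,"delta_pos":[0,0,0],"rotation":[0,0,-3]}
    - {"hand":1.5,"delta_pos":[0,0,0],"rotation":[0,0,-8]}
    - {"hand":1.5,"delta_pos":[0,0,0],"rotation":[0,0,-14]}
    - {"hand":1.5,"delta_pos":[0,0,0],"rotation":[0,0,-20]}
    - {"hand":1.5,"delta_pos":[0,0,0],"rotation":[0,0,-26]}
    - {"hand":1.5,"delta_pos":[0,0,0],"rotation":[0,0,-32]}
    - {"hand":1.5,"delta_pos":[0,0,0],"rotation":[0,0,-38]}
    - {"hand":1.5,"delta_pos":[0,0,0],"rotation":[0,0,-43]}
    - {"hand":1.5,"delta_pos":[0,0,0],"rotation":[0,0,-45]}
    - {"hand":1.5,"delta_pos":[0,0,0],"rotation":[0,0,-45]}

```text
clock: 15.25
eef_pos: [0.6158, -0.0804, 0.1669]
eef_rot: [0.99, -0.139, 0.0, 0.0]
ft_force: [0.1, 1.3, -3.6]
opening: 0.0245
grip_force: 59.5
```

>>> send_rows:
  commands:
    - {"hand":1.5,"delta_pos":[0,0,0],"rotation":[0,0,-3]}
    - {"hand":1.5,"delta_pos":[0,0,0],"rotation":[0,0,-8]}
    - {"hand":1.5,"delta_pos":[0,0,0],"rotation":[0,0,-14]}
    - {"hand":1.5,"delta_pos":[0,0,0],"rotation":[0,0,-20]}
    - {"hand":1.5,"delta_pos":[0,0,0],"rotation":[0,0,-26]}
    - {"hand":1.5,"delta_pos":[0,0,0],"rotation":[0,0,-32]}
    - {"hand":1.5,"delta_pos":[0,0,0],"rotation":[0,0,-38]}
    - {"hand":1.5,"delta_pos":[0,0,0],"rotation":[0,0,-43]}
    - {"hand":1.5,"delta_pos":[0,0,0],"rotation":[0,0,-45]}
    - {"hand":1.5,"delta_pos":[0,0,0],"rotation":[0,0,-45]}

```text
clock: 16.08
eef_pos: [0.6158, -0.0804, 0.1669]
eef_rot: [0.968, 0.25, -0.0, -0.0]
ft_force: [-0.2, -0.1, -3.4]
opening: 0.024
grip_force: 59.5
```

```bash
python3 -c "
from h import *
go(.6156,-.0805,.167,-61)"
```

```text
delta_cm [-0.02 -0.   -0.01] rotvec [-0.    0.   -0.05] yaw now -61.1 pos [ 0.6158 -0.0804  0.1669] q6 42.8 t 16.0833
```

Exact. I hold about 1 s, verify with the cameras, then make the next quarter turns the same way.

>>> send_rows:
  commands:
    - {"hand":1.5,"delta_pos":[0,0,0],"rotation":[0,0,0]}
    - {"hand":1.5,"delta_pos":[0,0,0],"rotation":[0,0,0]}
    - {"hand":1.5,"delta_pos":[0,0,0],"rotation":[0,0,0]}
    - {"hand":1.5,"delta_pos":[0,0,0],"rotation":[0,0,0]}
    - {"hand":1.5,"delta_pos":[0,0,0],"rotation":[0,0,0]}
    - {"hand":1.5,"delta_pos":[0,0,0],"rotation":[0,0,0]}
    - {"hand":1.5,"delta_pos":[0,0,0],"rotation":[0,0,0]}
    - {"hand":1.5,"delta_pos":[0,0,0],"rotation":[0,0,0]}
    - {"hand":1.5,"delta_pos":[0,0,0],"rotation":[0,0,0]}
    - {"hand":1.5,"delta_pos":[0,0,0],"rotation":[0,0,0]}

```text
clock: 16.92
eef_pos: [0.6158, -0.0804, 0.1669]
eef_rot: [0.968, 0.25, -0.0, -0.0]
ft_force: [-1.1, 0.4, -3.0]
opening: 0.0241
grip_force: 59.5
```

Run:
```python
from h import *
ra=lambda w:[np.round(x,1) for x in cv2.minAreaRect((w[:,:2]*1000).astype(np.float32))]
for n in('scene','side'):
    W=cloud(cam(n));w=wbox(W,.6156,-.0805,.07,.05,.21);print(n,'eave',ra(w[(w[:,2]>.162)&(w[:,2]<.19)]),'zmin',w[:,2].min())
```

```text
scene eave [array([609.7, -81. ]), array([85.8, 64.5]), np.float64(6.0)] zmin 0.08500507687672454
side eave [array([605.7, -83.4]), array([82.6, 65.7]), np.float64(5.8)] zmin 0.08349181524378024
```

>>> send_rows:
  commands:
    - {"hand":1.5,"delta_pos":[0,0,0],"rotation":[0,0,-3]}
    - {"hand":1.5,"delta_pos":[0,0,0],"rotation":[0,0,-8]}
    - {"hand":1.5,"delta_pos":[0,0,0],"rotation":[0,0,-14]}
    - {"hand":1.5,"delta_pos":[0,0,0],"rotation":[0,0,-20]}
    - {"hand":1.5,"delta_pos":[0,0,0],"rotation":[0,0,-26]}
    - {"hand":1.5,"delta_pos":[0,0,0],"rotation":[0,0,-32]}
    - {"hand":1.5,"delta_pos":[0,0,0],"rotation":[0,0,-38]}
    - {"hand":1.5,"delta_pos":[0,0,0],"rotation":[0,0,-43]}
    - {"hand":1.5,"delta_pos":[0,0,0],"rotation":[0,0,-45]}
    - {"hand":1.5,"delta_pos":[0,0,0],"rotation":[0,0,-45]}

```text
clock: 17.85
eef_pos: [0.6158, -0.0804, 0.1669]
eef_rot: [0.799, 0.602, 0.0, -0.0]
ft_force: [-1.1, -0.5, -3.8]
opening: 0.0239
grip_force: 59.5
```

>>> send_rows:
  commands:
    - {"hand":1.5,"delta_pos":[0,0,0],"rotation":[0,0,-3]}
    - {"hand":1.5,"delta_pos":[0,0,0],"rotation":[0,0,-8]}
    - {"hand":1.5,"delta_pos":[0,0,0],"rotation":[0,0,-14]}
    - {"hand":1.5,"delta_pos":[0,0,0],"rotation":[0,0,-20]}
    - {"hand":1.5,"delta_pos":[0,0,0],"rotation":[0,0,-26]}
    - {"hand":1.5,"delta_pos":[0,0,0],"rotation":[0,0,-32]}
    - {"hand":1.5,"delta_pos":[0,0,0],"rotation":[0,0,-38]}
    - {"hand":1.5,"delta_pos":[0,0,0],"rotation":[0,0,-43]}
    - {"hand":1.5,"delta_pos":[0,0,0],"rotation":[0,0,-45]}
    - {"hand":1.5,"delta_pos":[0,0,0],"rotation":[0,0,-45]}

```text
clock: 18.68
eef_pos: [0.6158, -0.0804, 0.1669]
eef_rot: [0.508, 0.861, -0.0, 0.0]
ft_force: [0.8, -0.5, -3.1]
opening: 0.0242
grip_force: 59.5
```

>>> send_rows:
  commands:
    - {"hand":1.5,"delta_pos":[0,0,0],"rotation":[0,0,0]}
    - {"hand":1.5,"delta_pos":[0,0,0],"rotation":[0,0,0]}
    - {"hand":1.5,"delta_pos":[0,0,0],"rotation":[0,0,0]}
    - {"hand":1.5,"delta_pos":[0,0,0],"rotation":[0,0,0]}
    - {"hand":1.5,"delta_pos":[0,0,0],"rotation":[0,0,0]}
    - {"hand":1.5,"delta_pos":[0,0,0],"rotation":[0,0,0]}
    - {"hand":1.5,"delta_pos":[0,0,0],"rotation":[0,0,0]}
    - {"hand":1.5,"delta_pos":[0,0,0],"rotation":[0,0,0]}
    - {"hand":1.5,"delta_pos":[0,0,0],"rotation":[0,0,0]}
    - {"hand":1.5,"delta_pos":[0,0,0],"rotation":[0,0,0]}

```text
clock: 19.52
eef_pos: [0.6158, -0.0804, 0.1669]
eef_rot: [0.508, 0.861, -0.0, 0.0]
ft_force: [0.2, 0.7, -3.8]
opening: 0.0238
grip_force: 59.5
```

Run:
```python
from h import *
go(.6156,-.0805,.167,29)
ra=lambda w:[np.round(x,1) for x in cv2.minAreaRect((w[:,:2]*1000).astype(np.float32))]
for n in('scene','side'):
    W=cloud(cam(n));w=wbox(W,.6156,-.0805,.07,.05,.21);print(n,'eave',ra(w[(w[:,2]>.162)&(w[:,2]<.19)]),'zmin',w[:,2].min())
```

```text
delta_cm [ 0.   -0.03 -0.01] rotvec [ 0.    0.   -0.05] yaw now 29.0 pos [ 0.6158 -0.0804  0.1669] q6 -47.2 t 19.5167
scene eave [array([617.7, -89.2]), array([70.3, 81.7]), np.float64(8.8)] zmin 0.08400715090855426
side eave [array([617.3, -90.8]), array([68.3, 82.2]), np.float64(8.3)] zmin 0.08364742048167872
```

>>> send_rows:
  commands:
    - {"hand":1.5,"delta_pos":[0,0,0],"rotation":[0,0,-3]}
    - {"hand":1.5,"delta_pos":[0,0,0],"rotation":[0,0,-8]}
    - {"hand":1.5,"delta_pos":[0,0,0],"rotation":[0,0,-14]}
    - {"hand":1.5,"delta_pos":[0,0,0],"rotation":[0,0,-20]}
    - {"hand":1.5,"delta_pos":[0,0,0],"rotation":[0,0,-26]}
    - {"hand":1.5,"delta_pos":[0,0,0],"rotation":[0,0,-32]}
    - {"hand":1.5,"delta_pos":[0,0,0],"rotation":[0,0,-38]}
    - {"hand":1.5,"delta_pos":[0,0,0],"rotation":[0,0,-43]}
    - {"hand":1.5,"delta_pos":[0,0,0],"rotation":[0,0,-45]}
    - {"hand":1.5,"delta_pos":[0,0,0],"rotation":[0,0,-45]}

```text
clock: 20.45
eef_pos: [0.6158, -0.0804, 0.1669]
eef_rot: [0.139, 0.99, 0.0, -0.0]
ft_force: [0.1, 0.5, -3.1]
opening: 0.0239
grip_force: 59.5
```

>>> send_rows:
  commands:
    - {"hand":1.5,"delta_pos":[0,0,0],"rotation":[0,0,-3]}
    - {"hand":1.5,"delta_pos":[0,0,0],"rotation":[0,0,-8]}
    - {"hand":1.5,"delta_pos":[0,0,0],"rotation":[0,0,-14]}
    - {"hand":1.5,"delta_pos":[0,0,0],"rotation":[0,0,-20]}
    - {"hand":1.5,"delta_pos":[0,0,0],"rotation":[0,0,-26]}
    - {"hand":1.5,"delta_pos":[0,0,0],"rotation":[0,0,-32]}
    - {"hand":1.5,"delta_pos":[0,0,0],"rotation":[0,0,-38]}
    - {"hand":1.5,"delta_pos":[0,0,0],"rotation":[0,0,-43]}
    - {"hand":1.5,"delta_pos":[0,0,0],"rotation":[0,0,-45]}
    - {"hand":1.5,"delta_pos":[0,0,0],"rotation":[0,0,-45]}

```text
clock: 21.28
eef_pos: [0.6158, -0.0804, 0.1669]
eef_rot: [-0.25, 0.968, 0.0, -0.0]
ft_force: [0.3, 0.6, -2.3]
opening: 0.0239
grip_force: 59.5
```

>>> send_rows:
  commands:
    - {"hand":1.5,"delta_pos":[0,0,0],"rotation":[0,0,0]}
    - {"hand":1.5,"delta_pos":[0,0,0],"rotation":[0,0,0]}
    - {"hand":1.5,"delta_pos":[0,0,0],"rotation":[0,0,0]}
    - {"hand":1.5,"delta_pos":[0,0,0],"rotation":[0,0,0]}
    - {"hand":1.5,"delta_pos":[0,0,0],"rotation":[0,0,0]}
    - {"hand":1.5,"delta_pos":[0,0,0],"rotation":[0,0,0]}
    - {"hand":1.5,"delta_pos":[0,0,0],"rotation":[0,0,0]}
    - {"hand":1.5,"delta_pos":[0,0,0],"rotation":[0,0,0]}
    - {"hand":1.5,"delta_pos":[0,0,0],"rotation":[0,0,0]}
    - {"hand":1.5,"delta_pos":[0,0,0],"rotation":[0,0,0]}

```text
clock: 22.12
eef_pos: [0.6158, -0.0804, 0.1669]
eef_rot: [-0.25, 0.968, -0.0, 0.0]
ft_force: [-0.3, -0.1, -4.2]
opening: 0.0246
grip_force: 59.5
```

Run:
```python
from h import *
go(.6156,-.0805,.167,119)
ra=lambda w:[np.round(x,1) for x in cv2.minAreaRect((w[:,:2]*1000).astype(np.float32))]
for n in('scene','side'):
    c=cam(n);W=cloud(c);w=wbox(W,.6156,-.0805,.07,.05,.21);print(n,'eave',ra(w[(w[:,2]>.162)&(w[:,2]<.19)]),'zmin',w[:,2].min())
    ph=wbox(W,.598,.0755,.05,.1,.2);v=np.linalg.eigh(np.cov(ph[:,:2].T))[1][:,1];print(' phone',np.degrees(np.arctan(v[1]/v[0])).round(1))
    p=wbox(W,.56,.44,.14,.03,.08);print(' parcel',ra(p))
go(.435,.306,.34,119)
```

```text
delta_cm [ 0.03  0.   -0.01] rotvec [-0.    0.   -0.05] yaw now 118.9 pos [ 0.6158 -0.0804  0.1669] q6 -137.2 t 22.1167
scene eave [array([627.5, -78.6]), array([81.8, 63.8]), np.float64(7.8)] zmin 0.0849471181374517
 phone 8.7
 parcel [array([585.2, 410.1]), array([163.7, 116.8]), np.float64(36.1)]
side eave [array([623.4, -80.9]), array([83.5, 65.5]), np.float64(5.9)] zmin 0.08488613549051693
 phone 5.2
 parcel [array([581.5, 407.4]), array([162.3, 113. ]), np.float64(36.3)]
delta_cm [ -2.88  42.57 -17.31] rotvec [-0.    0.   -0.05] yaw now 119.0 pos [ 0.6159 -0.0804  0.1669] q6 -137.2 t 22.2167
```

>>> send_rows:
  commands:
    - {"hand":1.5,"delta_pos":[0,0,-0.7],"rotation":[0,0,0]}
    - {"hand":1.5,"delta_pos":[0,0,-2.2],"rotation":[0,0,0]}
    - {"hand":1.5,"delta_pos":[0,0,-4],"rotation":[0,0,0]}
    - {"hand":1.5,"delta_pos":[0,0,-6],"rotation":[0,0,0]}
    - {"hand":1.5,"delta_pos":[0,0,-8],"rotation":[0,0,0]}
    - {"hand":1.5,"delta_pos":[0,0,-10],"rotation":[0,0,0]}
    - {"hand":1.5,"delta_pos":[0,0,-12],"rotation":[0,0,0]}
    - {"hand":1.5,"delta_pos":[0,0,-14],"rotation":[0,0,0]}
    - {"hand":1.5,"delta_pos":[0,0,-15],"rotation":[0,0,0]}
    - {"hand":1.5,"delta_pos":[0,0,-15],"rotation":[0,0,0]}

```text
clock: 23.05
eef_pos: [0.6164, -0.0806, 0.3201]
eef_rot: [-0.25, 0.968, -0.001, 0.002]
ft_force: [-0.2, -0.3, -3.8]
opening: 0.0241
grip_force: 59.6
```

>>> send_rows:
  commands:
    - {"hand":1.5,"delta_pos":[0,1,0],"rotation":[0,0,0]}
    - {"hand":1.5,"delta_pos":[-0.2,3,0],"rotation":[0,0,0]}
    - {"hand":1.5,"delta_pos":[-0.4,5.5,0],"rotation":[0,0,0]}
    - {"hand":1.5,"delta_pos":[-0.6,8.3,0],"rotation":[0,0,0]}
    - {"hand":1.5,"delta_pos":[-0.8,11.2,0],"rotation":[0,0,0]}
    - {"hand":1.5,"delta_pos":[-1,14.1,0],"rotation":[0,0,0]}
    - {"hand":1.5,"delta_pos":[-1.1,17,0],"rotation":[0,0,0]}
    - {"hand":1.5,"delta_pos":[-1.3,19.5,0],"rotation":[0,0,0]}
    - {"hand":1.5,"delta_pos":[-1.4,21.5,0],"rotation":[0,0,0]}
    - {"hand":1.5,"delta_pos":[-1.5,22,0],"rotation":[0,0,0]}

```text
clock: 23.88
eef_pos: [0.5202, 0.1223, 0.3163]
eef_rot: [-0.251, 0.968, 0.001, -0.001]
ft_force: [-0.1, -0.1, -3.6]
opening: 0.0242
grip_force: 59.7
```

```bash
python3 -c "
from h import *
go(.435,.306,.317,119)"
```

```text
delta_cm [-1.5  20.2  -0.04] rotvec [ 0.09 -0.06  0.13] yaw now 119.1 pos [0.5202 0.1223 0.3163] q6 -118.5 t 23.8833
```

>>> send_rows:
  commands:
    - {"hand":1.5,"delta_pos":[-0.1,1.5,0],"rotation":[0,0,0]}
    - {"hand":1.5,"delta_pos":[-0.3,4,0],"rotation":[0,0,0]}
    - {"hand":1.5,"delta_pos":[-0.5,7,0],"rotation":[0,0,0]}
    - {"hand":1.5,"delta_pos":[-0.7,10,0],"rotation":[0,0,0]}
    - {"hand":1.5,"delta_pos":[-0.9,13,0],"rotation":[0,0,0]}
    - {"hand":1.5,"delta_pos":[-1.1,16,0],"rotation":[0,0,0]}
    - {"hand":1.5,"delta_pos":[-1.3,18.5,0],"rotation":[0,0,0]}
    - {"hand":1.5,"delta_pos":[-1.5,20,0],"rotation":[0,0,0]}
    - {"hand":1.5,"delta_pos":[-1.5,20.2,0],"rotation":[0,0,0]}
    - {"hand":1.5,"delta_pos":[-1.5,20.2,0],"rotation":[0,0,0]}

```text
clock: 24.72
eef_pos: [0.4372, 0.3036, 0.3161]
eef_rot: [-0.251, 0.968, -0.0, -0.001]
ft_force: [0.2, -0.8, -2.7]
opening: 0.0241
grip_force: 59.8
```

>>> send_rows:
  commands:
    - {"hand":1.5,"delta_pos":[0,0,1.5],"rotation":[0,0,0]}
    - {"hand":1.5,"delta_pos":[0,0,4],"rotation":[0,0,0]}
    - {"hand":1.5,"delta_pos":[0,0,6.5],"rotation":[0,0,0]}
    - {"hand":1.5,"delta_pos":[0,0,9],"rotation":[0,0,0]}
    - {"hand":1.5,"delta_pos":[0,0,11.5],"rotation":[0,0,0]}
    - {"hand":1.5,"delta_pos":[0,0,13.5],"rotation":[0,0,0]}
    - {"hand":1.5,"delta_pos":[0,0,15],"rotation":[0,0,0]}
    - {"hand":1.5,"delta_pos":[0,0,15],"rotation":[0,0,0]}
    - {"hand":1.5,"delta_pos":[0,0,15],"rotation":[0,0,0]}

```text
clock: 25.47
eef_pos: [0.438, 0.3024, 0.1667]
eef_rot: [-0.249, 0.968, -0.0, -0.001]
ft_force: [0.7, 0.1, -3.4]
opening: 0.0241
grip_force: 59.8
```

Run:
```python
from h import *
go(.435,.306,.0855,119)
ra=lambda w:[np.round(x,1) for x in cv2.minAreaRect((w[:,:2]*1000).astype(np.float32))]
a=cam('scene');b=cam('side')
for n,c in(('scene',a),('side',b)):
    W=cloud(c);w=wbox(W,.435,.306,.06,.06,.21);print(n,'zmin',w[:,2].min().round(4),'eave',ra(w[(w[:,2]>.158)&(w[:,2]<.19)]))
i1=cv2.resize(a['p'][130:250,330:450,::-1],(400,400));i2=cv2.resize(b['p'][100:220,200:320,::-1],(400,400));cv2.imwrite('pics/m1.png',np.hstack([i1,i2]))
```

```text
delta_cm [0.08 0.46 8.12] rotvec [-0.   -0.08 -0.11] yaw now 118.9 pos [0.438  0.3024 0.1667] q6 -96.9 t 25.4667
scene zmin 0.0858 eave [array([448.5, 303.4]), array([83.9, 64.3]), np.float64(4.5)]
side zmin 0.0866 eave [array([446.1, 302.1]), array([80.6, 68. ]), np.float64(4.8)]
```

View pics/m1.png

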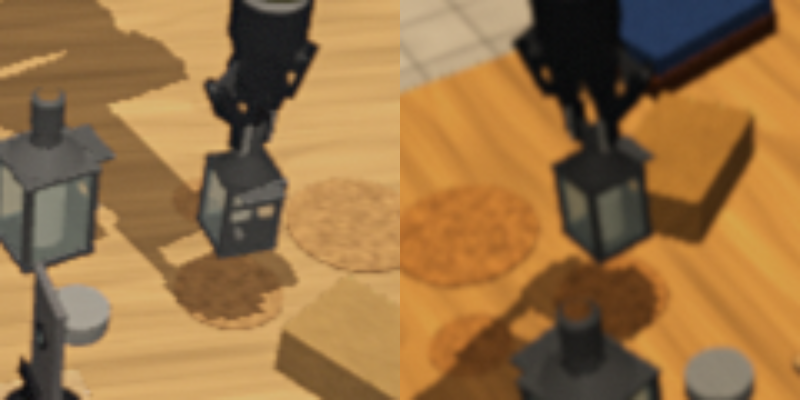

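The crop shows the lantern level above the middle mat, (225,290) on the left and (615,295) on the right. I lower it slowly.

>>> send_rows:
  commands:
    - {"hand":1.5,"delta_pos":[0,0.1,1],"rotation":[0,0,0]}
    - {"hand":1.5,"delta_pos":[0,0.2,2.5],"rotation":[0,0,0]}
    - {"hand":1.5,"delta_pos":[0,0.3,4],"rotation":[0,0,0]}
    - {"hand":1.5,"delta_pos":[0,0.3,5.2],"rotation":[0,0,0]}
    - {"hand":1.5,"delta_pos":[0,0.3,6.2],"rotation":[0,0,0]}
    - {"hand":1.5,"delta_pos":[0,0.3,6.9],"rotation":[0,0,0]}
    - {"hand":1.5,"delta_pos":[0,0.3,7.4],"rotation":[0,0,0]}
    - {"hand":1.5,"delta_pos":[0,0.3,7.7],"rotation":[0,0,0]}
    - {"hand":1.5,"delta_pos":[0,0.3,7.9],"rotation":[0,0,0]}
    - {"hand":1.5,"delta_pos":[0,0.3,7.9],"rotation":[0,0,0]}

```text
clock: 26.4
eef_pos: [0.4364, 0.306, 0.0879]
eef_rot: [-0.25, 0.968, -0.0, 0.0]
ft_force: [0.2, -0.3, -3.6]
opening: 0.0241
grip_force: 59.8
```

>>> send_rows:
  commands:
    - {"hand":1.5,"delta_pos":[0,0,0.1],"rotation":[0,0,0]}
    - {"hand":1.5,"delta_pos":[0,0,0.15],"rotation":[0,0,0]}
    - {"hand":1.5,"delta_pos":[0,0,0.2],"rotation":[0,0,0]}
    - {"hand":1.5,"delta_pos":[0,0,0.2],"rotation":[0,0,0]}
    - {"hand":1.5,"delta_pos":[0,0,0.2],"rotation":[0,0,0]}

```text
clock: 26.82
eef_pos: [0.4364, 0.306, 0.086]
eef_rot: [-0.25, 0.968, 0.0, 0.0]
ft_force: [0.9, 0.1, -3.7]
opening: 0.0241
grip_force: 59.8
```

Still hanging (-3.7 N), so I go about 1 mm further until it touches.

>>> send_rows:
  commands:
    - {"hand":1.5,"delta_pos":[0,0,0.05],"rotation":[0,0,0]}
    - {"hand":1.5,"delta_pos":[0,0,0.1],"rotation":[0,0,0]}
    - {"hand":1.5,"delta_pos":[0,0,0.1],"rotation":[0,0,0]}
    - {"hand":1.5,"delta_pos":[0,0,0.1],"rotation":[0,0,0]}

```text
clock: 27.15
eef_pos: [0.4365, 0.306, 0.0852]
eef_rot: [-0.25, 0.968, -0.0, 0.0]
ft_force: [-1.2, -0.7, -0.6]
opening: 0.0243
grip_force: 60.2
```

>>> send_rows:
  commands:
    - {"hand":2.3,"delta_pos":[0,0,0],"rotation":[0,0,0]}
    - {"hand":2.6,"delta_pos":[0,0,0],"rotation":[0,0,0]}
    - {"hand":3,"delta_pos":[0,0,0],"rotation":[0,0,0]}
    - {"hand":4,"delta_pos":[0,0,0],"rotation":[0,0,0]}
    - {"hand":5.5,"delta_pos":[0,0,0],"rotation":[0,0,0]}
    - {"hand":6,"delta_pos":[0,0,0],"rotation":[0,0,0]}
    - {"hand":6,"delta_pos":[0,0,0],"rotation":[0,0,0]}
    - {"hand":6,"delta_pos":[0,0,-1],"rotation":[0,0,0]}
    - {"hand":6,"delta_pos":[0,0,-3],"rotation":[0,0,0]}
    - {"hand":6,"delta_pos":[0,0,-5],"rotation":[0,0,0]}

```text
clock: 27.98
eef_pos: [0.4361, 0.3059, 0.1359]
eef_rot: [-0.25, 0.968, -0.0, -0.0]
ft_force: [0.4, 0.7, 0.2]
opening: 0.0602
grip_force: 0.0
```

>>> send_rows:
  commands:
    - {"hand":6,"delta_pos":[0,0,-3],"rotation":[0,0,0]}
    - {"hand":6,"delta_pos":[0,0,-6],"rotation":[0,0,0]}
    - {"hand":6,"delta_pos":[0,0,-9],"rotation":[0,0,0]}
    - {"hand":6,"delta_pos":[0,0,-12],"rotation":[0,0,0]}
    - {"hand":6,"delta_pos":[0,0,-14],"rotation":[0,0,0]}
    - {"hand":6,"delta_pos":[0,0,-15],"rotation":[0,0,0]}
    - {"hand":6,"delta_pos":[0,0,-15],"rotation":[0,0,0]}
    - {"hand":6,"delta_pos":[0,0,-15],"rotation":[0,0,0]}

```text
clock: 28.65
eef_pos: [0.4361, 0.3059, 0.2842]
eef_rot: [-0.25, 0.968, -0.0, -0.0]
ft_force: [-0.4, 0.0, -1.2]
opening: 0.0601
grip_force: 0.0
```

Run:
```python
from h import *
ra=lambda w:[np.round(x,1) for x in cv2.minAreaRect((w[:,:2]*1000).astype(np.float32))]
a=cam('scene');b=cam('side');c=cam('wrist')
for n,W in(('scene',cloud(a)),('side',cloud(b)),('wrist',wcloud(c))):
    w=wbox(W,.4365,.306,.07,.02,.16);print(n,'top',w[:,2].max().round(4),'knob',ra(w[w[:,2]>.136]),'eave',ra(w[(w[:,2]>.079)&(w[:,2]<.112)]))
    ph=wbox(W,.598,.0755,.05,.15,.2);v=np.linalg.eigh(np.cov(ph[:,:2].T))[1][:,1];print(' phone',np.degrees(np.arctan(v[1]/v[0])).round(1))
w=c['p'][:,:,::-1];cv2.imwrite('pics/w3.png',w)
s=bot.state();print(s['clock'],s['ft_force'],s['eef_pos'])
```

```text
scene top 0.1535 knob [array([440.4, 305.4]), array([23.1, 24.7]), np.float64(78.2)] eave [array([446.7, 306.7]), array([87. , 67.5]), np.float64(4.4)]
 phone 7.7
side top 0.1493 knob [array([433.8, 300.2]), array([21. , 25.4]), np.float64(57.4)] eave [array([444.9, 305.1]), array([84.5, 67.3]), np.float64(2.5)]
 phone 5.2
wrist top 0.1487 knob [array([437.4, 307.3]), array([27., 24.]), np.float64(29.6)] eave [array([445.4, 308.6]), array([82.1, 64.9]), np.float64(7.0)]
 phone 7.4
28.8 [ 0.48526757 -0.90141959 -0.26158874] [0.43587349 0.30579306 0.28334812]
```

View pics/w3.png

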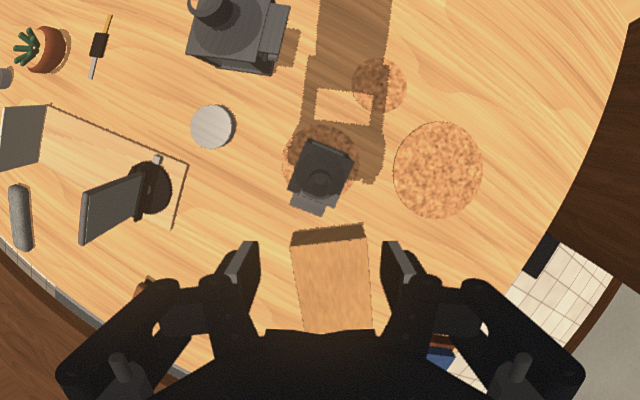

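The wrist view shows the lantern upright on the middle mat (disc centred near (320,160), lantern near (320,168)). The phone still faces the panel, the bystanders are in place and the gripper is clear. I hand in.

```bash
python3 -c "
from cell import bot
print(bot.hand_in())"
```

```text
the job is handed in; nothing more can be done
None
```

I turned the phone back to its stop, showed all four sides of the lantern to the lens, set it down on the middle cork mat (within a few millimetres of centre by the cameras), and handed the job in at about 29 s; the hand-in returned no verdict.

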